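Load a fossil into a hinged moulding flask and seat the halves

ROBOT

A 6-joint arm with a two-finger parallel gripper is mounted at the origin on the work surface. World frame = base frame: x ahead of the robot, y to its left, z up, the work surface at z = 0. Lengths are in m, angles in rad, forces in N, time in s.
With the tool pointing down it reaches from about 0.375 to 0.9 m from the base axis. Payload 3.1 kg.
Tool frame: the origin (TCP) lies at the very end of the fingers, on their centre line; the grasp point (between the pads) lies 19 mm behind it; x points along the fingers, y is the direction in which the jaws open and shut, and the axes are right-handed (so a half turn about x gives the same grasp; the last joint's range is limited). The gripper opens to 85 mm and grips with 20 to 120 N. Pads are 22 mm wide; open, the fingers measure 114 mm over their backs; the gripper's body (76 mm by 85 mm) begins 54 mm behind the grasp point. The pads swing forward as they close: fully open they stand 13 mm farther back than shut.
Start: joints at [1.099, 0.527, 1.433, -0, 1.181, -0.178], TCP at [0.18, 0.598, 0.202] pointing down, gripper open.
Joint ranges: [-3.08, 3.08], [-0.75, 2.2], [0.22, 2.44], [-1.43, 4.57], [0, 2.65], [-2.85, 2.85]. Speed limits (rad/s): [2.79, 2.79, 3.14, 3.14, 3.14, 3.14].

INTERFACE

Orientations are given as a unit quaternion [x, y, z, w].
In Python, from station import sense, snapshot, camera_model, sign_off gives the robot as it stands.
- The arm moves only by the tool step_arm, never from a script. Its argument "increments" is one flat list of numbers, 5 for each row, row after row: the shift along the tool's x, y, z in units of 60 mm (1.0 is 60 mm), then the turn about the tool's x in units of 5 degrees (1.0 is 5 degrees), then the closure, from 0 (fully open) to 1 (shut). A call has exactly 5 rows; each row is the pose to reach, as a shift and turn from the pose measured when the call began, along the tool's axes at that moment; what a row does not reach only later rows make up. A row lasts 1/8 s, in which the tool goes at most 62.5 mm and 10.7 degrees, less where a joint would pass 70% of its speed; a pose out of reach is approached as far as the arm can. A call with a gripper value outside its range is refused whole. The fingers move at their own pace and stop on an object; "grip_force" is the grip in N (left out, the last holds). Time passes only in rows, so rows that repeat a pose let the fingers close, or fill a call up. It gives the time, the measured TCP pose, the force and the opening at its end, in the units of the state.
- sense(): the state, without advancing time (a new reading comes with each control period).
- snapshot(name): name is "scene" or "side" or "wrist"; returns the picture (480x640x3 uint8, blue, green, red); there is no depth.
- camera_model(name): a dict with "vertical_fov" (degrees; the focal length in pixels is half the picture's height over the tangent of half this angle, whatever the lens; pixels are square), "cx", "cy" (the principal point, pixels), "R" (3x3) and "t" (3): a world point X has camera coordinates R X + t. Camera axes: x right, y down, z forward; pixel columns grow to the right and rows downward; lengths in m; the calibration is good to about 2 mm. A picture is of the moment at which its call begins: read the wrist's pose just before it. camera_model takes no time and is no camera call; for the wrist camera it gives the pose at the moment of the call.
- sign_off(): hands the job in, once; it reports no verdict.
The state is a dict: "t": time; "q": joint angles; "qd": joint speeds; "tau": joint torques, N m; "tcp_pos": TCP position; "tool_rot": TCP orientation; "force": force on the tool from outside, world axes, zero at the start; "ft_torque": the same for the moment, N m; "finger_gap": opening from 0.0 (shut) to 1.0 (fully open).
Only numpy, scipy, OpenCV 4.12 (cv2) and the standard library are available. Lean on these libraries where they do the work, as an engineer would, in place of code of your own. Each camera call takes 0.05 s, during which the arm holds its last target. There are 200 camera calls.

TASK

Lay the fossil slab, coiled shell upwards, down in the nest of the moulding flask and let go of it. Then swing the upper half shut and feel for the place along its hinge where the tongue drops into the notch; never force the tongue down on solid metal. Press the halves fully together, rim on rim, let go, and leave the jar, the blower and the brush where they stand.

Things in the scene. Friction and masses are not known exactly. Their poses are not given: they have to be found in the camera images.
- flask: (All sizes in mm.) Fixed lower half of a blue moulding flask, screwed to the bench: a box 110 (x) x 160 (y) x 24 high, rim at z = 24. Origin: centre of its underside; z up, -x its front, +x its hinge side. Centred on x = y = 0 is the nest, a rectangular hole open upwards in dark grey filling, 72 (x) x 56 (y), its floor at z = 6.
- front_mid (a point): Fixed point of the flask, its axes parallel to the flask's: x = -61, y = 0, z = 24, above the front wall's middle. Here stands the brass keeper: fixed, 12 thick (x), 70 wide (y), as high as the rim, in its middle (y) a notch 17 wide and 11 deep, open upwards. It was set by hand: the notch lies up to 9 either side (y) of this point. That is not reported: find it by touch, or look before shutting.
- hinge (a point): Fixed point on the hinge rod's axis, which lies along the flask's y: flask x = 62, y = 0, z = 24; axes parallel to the flask's. The upper half both turns on the rod and slides along it, 13 either way of the middle, against about 1.5 N of friction.
- flask_lid (a joint): Angle (rad) of the flask's upper half, a blue shell 110 x 140, hollow below (21 high inside), its flat top 26 above the rim when shut. 0 = shut, rim on rim; opens up and over to the hinge side, to 1.95. Stiff hinge (about 0.35 N m): the half, 0.2 to 0.4 kg, stays where left and must be pressed home. It reaches 0 only with the tongue in the notch, else it stops near 0.065.
- tongue (a point): Middle of the lower end of the brass tongue at the front of the upper half, in line with the handle: 14 wide (along the hinge), 6 thick, reaching 8 below the rim when shut, 123 from the hinge axis. It has 1.5 play each side in the notch. Beside the notch it stops on top of the keeper; more than 40 N on it damages it. Axes as the handle's.
- handle (a point): Centre of the yellow handle on top of the upper half: a fin 50 long (square to the hinge), 12 thick (along the hinge), 38 high, its foot on the flat top. With the flask shut this point is 92 in front of the hinge axis and 45 above the rim, the fin's top 64 above the rim. Its axes are parallel to the flask's when shut; it turns and slides with the upper half.
- slab_mid (a point): Centre of the loose fossil slab: a grey-buff stone block 60 (x) x 44 (y) x 32 high, a brown coiled shell on its upper face; about 0.2 kg. z up. When seated in the nest the centre is at 22 above the bench and the slab stands 14 above the rim.
- jar: Bystander: closed amber glass jar, 60 across, 85 high, upright; origin under its centre.
- blower: Bystander: black rubber blower bulb standing upright, 58 across, 115 high with its thin nozzle; origin under its centre.
- brush: Bystander: brush with a wooden handle lying on the bench, 170 long along its x, 20 high; origin under its middle.
Things that resemble listed ones, but are neither listed nor needed, are in the scene too. Of the things that look like the part that bears slab_mid, the smaller one is meant. Several things have the shape of the flask; the one meant has the colours described above.

How it is judged:
By the outcome, as a careful person would: the job done as asked, in the order asked, and still so for the second after the job is handed in, with the robot touching nothing.
It also fails if it takes over 70 s, if anything falls off the work surface, if the arm or the gripper's body presses on something with over 40 N, if the wrist force passes 120 N, or if a joint passes its speed limit or range.

## Working session

There is one attempt and no reset: what is moved stays moved. The work goes in short steps, Python scripts to look and compute and a tool call to move; the robot and the scene stay as the last step left them, time stands still between calls to the robot, and variables do not carry over. Pictures are saved under pics/ and viewed, about 8 in all and at most 12, crops included, and the job is handed in when it is done.

Besides the shell and the picture viewer there is one more tool, called after "Emit:" as name(argument=value, ...) on one line, values as JSON. step_arm: Moves the arm, as the interface text tells. Its arguments: {"type":"object","properties":{"increments":{"type":"array","items":{"type":"number"}},"grip_force":{"type":"number"}},"required":["increments"]}

```bash
mkdir -p pics; cat > h.py <<'E'
import numpy as np, cv2
from station import sense, snapshot, camera_model, sign_off
def K(m): 
    f=240/np.tan(np.radians(m["vertical_fov"])/2); return f
def proj(m,X):
    c=np.array(m["R"])@np.array(X)+np.array(m["t"]); f=K(m); return [m["cx"]+f*c[0]/c[2], m["cy"]+f*c[1]/c[2]]
def ray(m,u,v):
    R=np.array(m["R"]); t=np.array(m["t"]); d=R.T@np.array([(u-m["cx"])/K(m),(v-m["cy"])/K(m),1.]); return -R.T@t, d/np.linalg.norm(d)
def onz(m,u,v,z):
    o,d=ray(m,u,v); return o+d*(z-o[2])/d[2]
def tri(*obs):
    A=np.zeros((3,3));b=np.zeros(3)
    for m,u,v in obs:
        o,d=ray(m,u,v);P=np.eye(3)-np.outer(d,d);A+=P;b+=P@o
    X=np.linalg.solve(A,b); return X,[round(float(np.linalg.norm((np.eye(3)-np.outer(ray(m,u,v)[1],ray(m,u,v)[1]))@(X-ray(m,u,v)[0])))*1000,1) for m,u,v in obs]
E
python3 - <<'E'
from h import *
np.set_printoptions(precision=4,suppress=True)
for n in("scene","side","wrist"):
    i=snapshot(n);cv2.imwrite(f"pics/{n}0.png",i)
    m=camera_model(n);print(n,m["vertical_fov"],m["cx"],m["cy"],-np.array(m["R"]).T@m["t"],np.array(m["R"])[2])
print(sense())
print(camera_model("scene").keys())
E
```

```text
scene 49.39633762454778 317.630807412548 239.44498399366287 [ 0.9962 -0.5821  0.6022] [-0.5291  0.629  -0.5696]
side 57.59746436343185 320.74177760649997 237.67577157125484 [ 0.3311 -0.4105  0.6445] [ 0.275   0.5685 -0.7753]
wrist 71.3573958933263 316.1503067347256 235.17982273611923 [0.1048 0.6214 0.3716] [ 0.2928 -0.09   -0.9519]
{'t': 0.15, 'q': array([ 1.0995,  0.5283,  1.4336, -0.    ,  1.1814, -0.1785]), 'qd': array([-0.0006, -0.0047, -0.0049,  0.0006, -0.0004,  0.0021]), 'tau': array([  0.0006, -44.274 , -17.8277,  -0.0002,   0.0056,  -0.    ]), 'tcp_pos': array([0.1801, 0.5979, 0.201 ]), 'tool_rot': array([ 0.1026,  0.6997, -0.1037,  0.6994]), 'force': array([ 0.4342, -0.3079, -0.4559]), 'ft_torque': array([0.0153, 0.0332, 0.0414]), 'finger_gap': 1.0003038908377633}
dict_keys(['vertical_fov', 'cx', 'cy', 'R', 't'])
```

View pics/scene0.png

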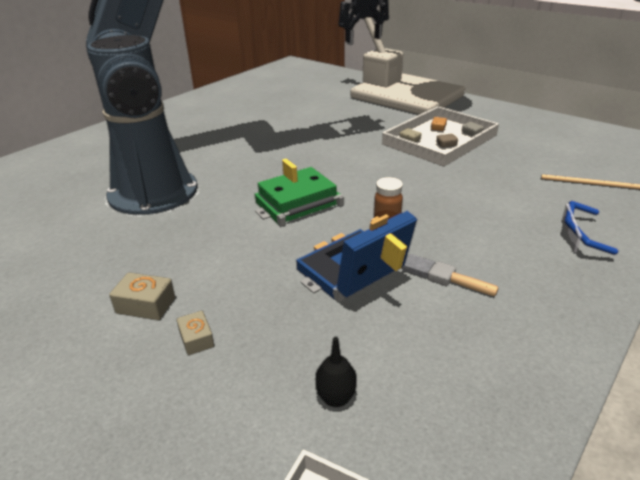

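View pics/side0.png

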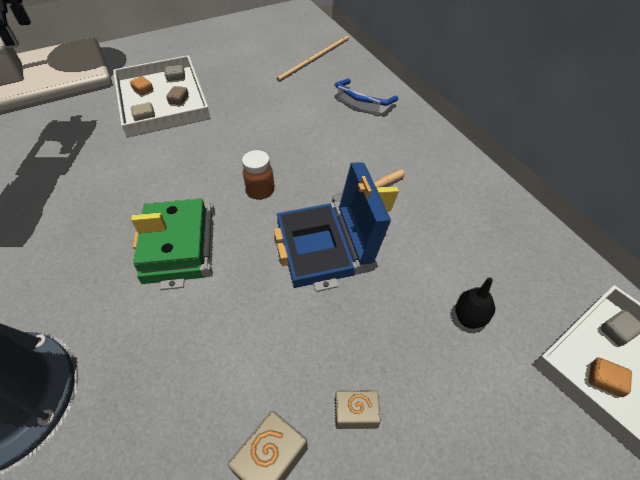

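The pictures show the small slab at scene (196,330) / side (358,408) and the blue flask with its lid open at scene (345,262) / side (315,245), with the brass keeper at its front at side (281,247). The green flask and the larger slab are decoys.

```bash
python3 - <<'E'
from h import *
np.set_printoptions(precision=4,suppress=True)
s=camera_model("scene");d=camera_model("side")
S=cv2.imread("pics/scene0.png");D=cv2.imread("pics/side0.png")
for nm,a,b,z in [("slabtop",(195,325),(358,404),.032),("jar lid",(389,184),(257,158),.085),("blower",(336,345),(489,284),.115)]:
    print(nm,tri((s,*a),(d,*b)),onz(s,*a,z),onz(d,*b,z))
for p in [(277,210),(294,283),(355,275),(335,206),(281,247)]: print("flask rim side",p,onz(d,*p,.024))
for p in [(298,263),(342,292)]: print("flask rim scene",p,onz(s,*p,.024))
# slab mask in side
hsv=cv2.cvtColor(D,cv2.COLOR_BGR2HSV); print(hsv[400,340],hsv[420,345],hsv[398,370])
c=np.hstack([cv2.resize(D[155:295,260:410],(0,0),fx=3.5,fy=3.5,interpolation=cv2.INTER_CUBIC)[:490],np.zeros((490,1,3),np.uint8)])
e=cv2.resize(D[380:440,325:390],(0,0),fx=4,fy=4,interpolation=cv2.INTER_CUBIC)
out=np.zeros((490,800,3),np.uint8);out[:,:c.shape[1]]=c;out[:240,530:790]=e
f=cv2.resize(S[305:360,170:220],(0,0),fx=4,fy=4,interpolation=cv2.INTER_CUBIC);out[250:470,530:730]=f
cv2.imwrite("pics/c1.png",out)
E
```

```text
slabtop (array([ 0.462 , -0.2501,  0.0321]), [0.5, 0.5]) [ 0.4619 -0.2505  0.032 ] [ 0.4622 -0.2496  0.032 ]
jar lid (array([0.5072, 0.2315, 0.0863]), [1.2, 1.2]) [0.5066 0.2313 0.085 ] [0.5082 0.2349 0.085 ]
blower (array([ 0.7038, -0.2036,  0.1036]), [0.2, 0.2]) [ 0.7105 -0.2121  0.115 ] [ 0.6958 -0.2082  0.115 ]
flask rim side (277, 210) [0.5065 0.1447 0.024 ]
flask rim side (294, 283) [ 0.4668 -0.0235  0.024 ]
flask rim side (355, 275) [ 0.5668 -0.0559  0.024 ]
flask rim side (335, 206) [0.6114 0.1031 0.024 ]
flask rim side (281, 247) [0.4776 0.0575 0.024 ]
flask rim scene (298, 263) [ 0.4783 -0.0239  0.024 ]
flask rim scene (342, 292) [ 0.5908 -0.0399  0.024 ]
[ 21  56 186] [ 21  54 194] [ 21  55 180]
```

View pics/c1.png

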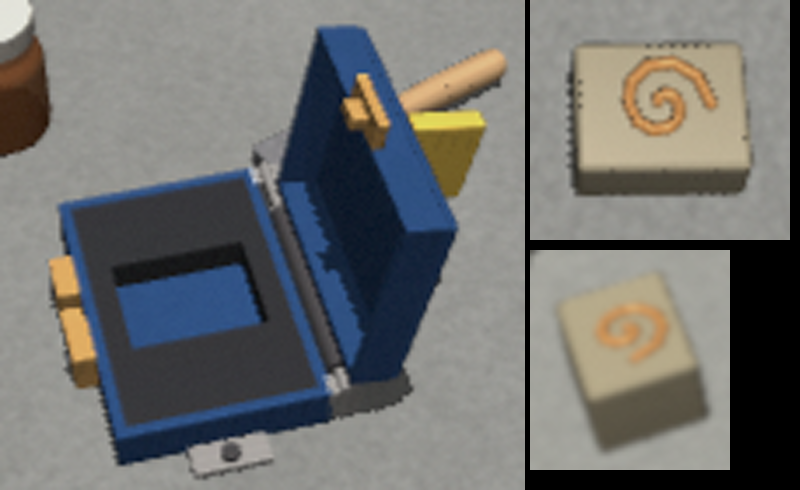

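```bash
python3 - <<'E'
from h import *
np.set_printoptions(precision=4,suppress=True)
d=camera_model("side")
def Q(l,z):
    P=np.array([onz(d,*p,z) for p in l])[:,:2]; print(P.tolist().__repr__()); print("c",P.mean(0),"sides",[round(float(np.linalg.norm(P[i]-P[i-1])),4) for i in range(4)],"ang",[round(float(np.degrees(np.arctan2(*(P[i]-P[i-1])[::-1]))),1) for i in range(4)])
Q([(336.8,391.2),(378,391.2),(379.3,422.3),(337,422)],.032)
Q([(277.1,213.6),(330.6,204.1),(354.3,265.9),(294.3,278.7)],.024)
Q([(292,231.6),(329.1,224.4),(336.3,247),(298,254.4)],.024)
st=sense();from scipy.spatial.transform import Rotation as R
print(R.from_quat(st["tool_rot"]).as_matrix())
E
```

```text
[[0.4443341722599325, -0.22079872812847595], [0.49603502699699764, -0.2467823265817436], [0.47580330711079144, -0.2835238499453643], [0.4251752229539359, -0.2576873613612317]]
c [ 0.4603 -0.2522] sides [0.0416, 0.0579, 0.0419, 0.0568] ang [62.6, -26.7, -118.8, 153.0]
[[0.5030422090808577, 0.1358844318727418], [0.6061501438862713, 0.11152826662442161], [0.5750222834014314, -0.03864551626412893], [0.4708277508482065, -0.01579854037671563]]
c [0.5388 0.0482] sides [0.1551, 0.1059, 0.1534, 0.1067] ang [78.0, -13.3, -101.7, 167.6]
[[0.510140026673095, 0.0816584513087415], [0.5795637270010134, 0.0661697045406634], [0.5665334920293876, 0.012409386025490576], [0.4980302468692689, 0.028469309384414776]]
c [0.5386 0.0472] sides [0.0546, 0.0711, 0.0553, 0.0704] ang [77.2, -12.6, -103.6, 166.8]
[[-0.0007  0.2886  0.9574]
 [-0.0015  0.9574 -0.2886]
 [-1.     -0.0016 -0.0003]]
```

Emit:
step_arm(increments=[0,-0.7,0.66,0,0,0,-1.4,1.32,0,0,0,-2.1,1.98,0,0,0,-2.8,2.64,0,0,0,-3.5,3.3,0,0])

```text
t: 0.78
tcp_pos: [0.3096, 0.338, 0.2012]
tool_rot: [0.102, 0.7, -0.104, 0.7]
force: [0.9, -0.3, -0.7]
finger_gap: 0.999
```

Emit:
step_arm(increments=[0,-0.7,0.66,0,0,0,-1.4,1.32,0,0,0,-2.1,1.98,0,0,0,-2.8,2.64,0,0,0,-3.4,3.2,0,0])

```text
t: 1.4
tcp_pos: [0.4355, 0.0853, 0.2016]
tool_rot: [0.103, 0.699, -0.104, 0.7]
force: [0.7, 0.4, 0.2]
finger_gap: 0.999
```

```bash
cat >> h.py <<'E'
from scipy.spatial.transform import Rotation as Rn
def go(p,yaw=None):
    s=sense();M=Rn.from_quat(s["tool_rot"]).as_matrix();d=M.T@(np.array(p)-s["tcp_pos"])/.06
    y0=np.degrees(np.arctan2(M[1,1],M[0,1])); t=0
    if yaw is not None: t=-((yaw-y0+90)%180-90)/5
    print("t",s["t"],"tcp",s["tcp_pos"].round(4),"yaw",y0.round(1),"F",np.array(s["force"]).round(1),"gap",round(s["finger_gap"],3),"-> units",d.round(2),"turn",round(t,2))
E
python3 - <<'E'
from h import *
np.set_printoptions(precision=4,suppress=True)
m=camera_model("wrist");cv2.imwrite("pics/w1.png",snapshot("wrist"))
import json;json.dump({k:np.array(v).tolist() for k,v in m.items()},open("w1.json","w"))
print(proj(m,[.48,.06,.024]))
go([.4605,-.2515,.15],62.5)
E
```

```text
[np.float64(305.679270600842), np.float64(249.4161894560813)]
t 1.45 tcp [0.4397 0.0807 0.2019] yaw 73.0 F [ 3.5 -3.2 -0.9] gap 1.002 -> units [ 0.9  -5.19  1.94] turn 2.11
```

View pics/w1.png

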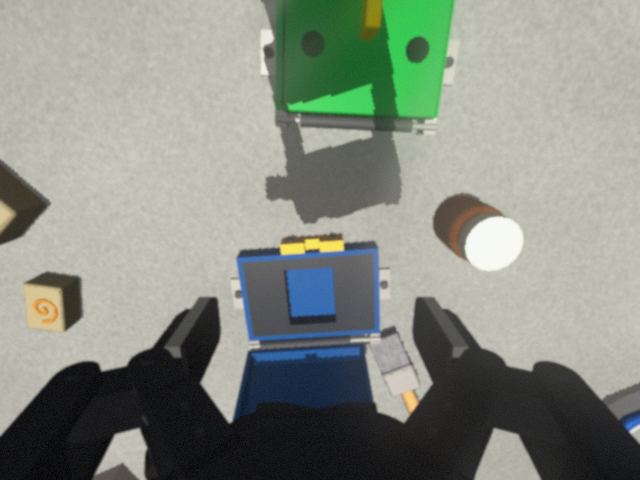

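The wrist view shows the flask rim corners near (238,256), (377,245), (380,337) and (248,342). The brass keeper spans columns 281–343 at row 246, with the notch around columns 304–320. Next I go to the slab; the keeper gets a closer look later.

Emit:
step_arm(increments=[0,-0.9,0.36,0.5,0,0,-1.8,0.72,1,0,0,-2.7,1.08,1.5,0,0,-3.6,1.44,2.1,0,0,-4.3,1.7,2.1,0])

```text
t: 2.08
tcp_pos: [0.4621, -0.1981, 0.2035]
tool_rot: [0.167, 0.685, -0.17, 0.689]
force: [0.5, 0.6, -0.1]
finger_gap: 0.999
```

```bash
python3 - <<'E'
from h import *
import json
np.set_printoptions(precision=4,suppress=True)
i=cv2.imread("pics/w1.png");m=json.load(open("w1.json"))
h=cv2.cvtColor(i,cv2.COLOR_BGR2HSV)
for r in (240,243,246,249,252): print(r,[tuple(int(x) for x in i[r,c]) for c in range(300,326,2)])
mk=cv2.inRange(h[225:262,260:360],(15,120,100),(35,255,255));c,_=cv2.findContours(mk,0,2);c=max(c,key=cv2.contourArea);print(cv2.minAreaRect(c))
P=[onz(m,*p,.024)[:2] for p in[(238,256),(377,245),(380,337),(248,342)]];print(np.array(P),np.mean(P,0))
mw=camera_model("wrist");cv2.imwrite("pics/w2.png",snapshot("wrist"));i=cv2.imread("pics/w2.png")
json.dump({k:np.array(v).tolist() for k,v in mw.items()},open("w2.json","w"))
print([proj(mw,[x,y,.032]) for x,y in[[0.4443,-0.2208],[0.496,-0.2468],[0.4758,-0.2835],[0.4252,-0.2577]]])
go([.4605,-.2515,.15],62.5)
E
```

```text
240 [(58, 85, 106), (53, 86, 109), (60, 131, 155), (84, 206, 227), (93, 223, 239), (89, 222, 239), (91, 223, 240), (93, 225, 241), (88, 223, 241), (80, 201, 226), (64, 123, 149), (58, 105, 130), (65, 118, 142)]
243 [(76, 183, 210), (80, 183, 213), (75, 175, 200), (90, 226, 242), (89, 232, 246), (98, 233, 247), (91, 233, 247), (96, 232, 247), (92, 233, 247), (89, 228, 245), (93, 226, 244), (90, 225, 244), (94, 229, 246)]
246 [(95, 231, 247), (94, 227, 245), (81, 195, 222), (95, 228, 244), (91, 230, 246), (93, 232, 247), (95, 232, 247), (92, 231, 246), (94, 231, 246), (91, 226, 244), (92, 229, 246), (94, 231, 247), (94, 231, 247)]
249 [(95, 231, 247), (94, 228, 246), (79, 186, 218), (82, 179, 205), (79, 170, 195), (77, 142, 161), (83, 154, 171), (75, 132, 152), (76, 126, 142), (78, 123, 141), (87, 208, 232), (91, 228, 246), (97, 228, 247)]
252 [(111, 221, 239), (119, 217, 234), (119, 176, 192), (112, 89, 72), (117, 80, 56), (122, 82, 59), (132, 87, 63), (132, 87, 59), (138, 89, 60), (142, 100, 75), (153, 148, 143), (156, 166, 162), (162, 158, 154)]
((51.318580627441406, 19.278762817382812), (14.434625625610352, 63.39262390136719), 86.18592071533203)
[[ 0.4656 -0.0147]
 [ 0.4978  0.137 ]
 [ 0.6142  0.1125]
 [ 0.5746 -0.0434]] [0.538  0.0478]
[[np.float64(288.9205121624569), np.float64(200.7328873337667)], [np.float64(291.0834105532462), np.float64(252.6133196028337)], [np.float64(252.8087187838072), np.float64(251.80020711565606)], [np.float64(249.0327214532227), np.float64(200.85745402234247)]]
t 2.125 tcp [ 0.4638 -0.2039  0.2038] yaw 62.3 F [ 1.9 -3.   0.4] gap 1.002 -> units [ 0.91 -0.72  0.31] turn -0.03
```

View pics/w2.png

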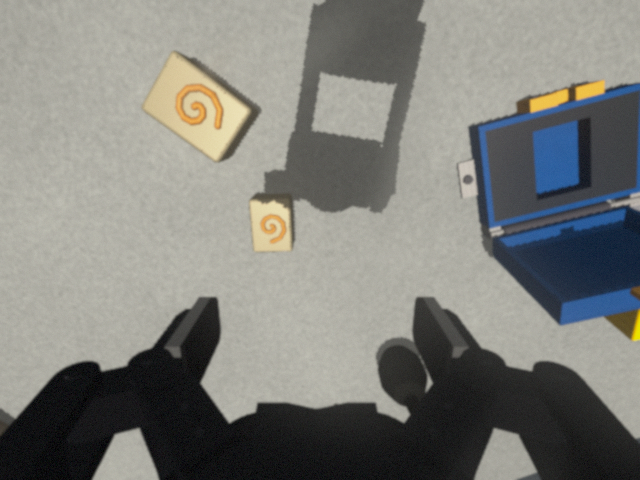

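The wrist view has the slab's top corners at (250,200), (290,200), (292,251) and (252,251). That is within about 1 px of the prediction, so I descend.

Emit:
step_arm(increments=[0.3,-0.71,0.31,0,0,0.9,-0.71,0.31,0,0,1.6,-0.71,0.31,0,0,2.1,-0.71,0.31,0,0,2.3,-0.71,0.31,0,0])

```text
t: 2.75
tcp_pos: [0.4606, -0.2507, 0.0646]
tool_rot: [0.166, 0.684, -0.172, 0.689]
force: [0.0, -0.7, 0.6]
finger_gap: 0.998
```

```bash
python3 - <<'E'
from h import *
go([.461,-.251,.015],62.5)
m=camera_model("wrist");i=snapshot("wrist");cv2.imwrite("pics/w3.png",i)
E
```

```text
t 2.75 tcp [ 0.4606 -0.2507  0.0646] yaw 62.4 F [ 0.  -0.7  0.6] gap 0.998 -> units [0.83 0.   0.  ] turn -0.03
```

View pics/w3.png

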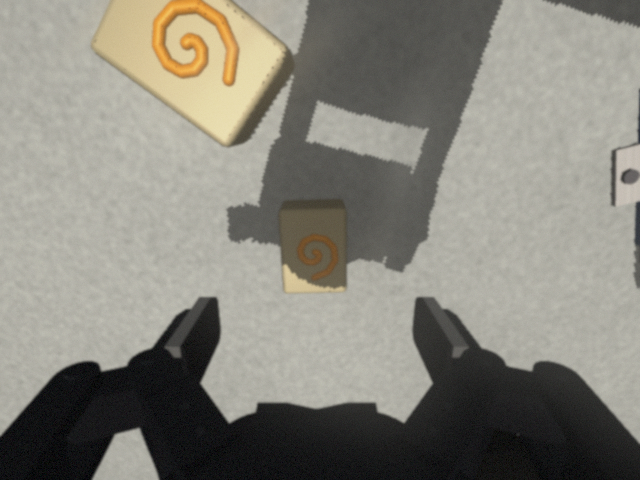

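The slab sits centred between the fingers (columns 282–347, finger centre about 316), so I go down and grip.

Emit:
step_arm(increments=[0.4,0,0,0,0,0.83,0,0,0,0,0.83,0,0,0,0,0.83,0,0,0,0.6,0.83,0,0,0,0.6], grip_force=40)

```text
t: 3.42
tcp_pos: [0.4617, -0.2518, 0.0157]
tool_rot: [0.166, 0.683, -0.172, 0.69]
force: [-0.4, -0.2, 0.0]
finger_gap: 0.603
```

Emit:
step_arm(increments=[0,0,0,0,1,0,0,0,0,1,0,0,0,0,1,0,0,0,0,1,0,0,0,0,1], grip_force=40)

```text
t: 4.05
tcp_pos: [0.4616, -0.2518, 0.0156]
tool_rot: [0.166, 0.683, -0.172, 0.69]
force: [0.6, -0.0, 0.1]
finger_gap: -0.004
```

Emit:
step_arm(increments=[-0.5,0,0,0,1,-1,0,0,0,1,-2,0,0,0,1,-2.5,0,0,0,1,-3,0,0,0,1])

```text
t: 4.68
tcp_pos: [0.4603, -0.2497, 0.197]
tool_rot: [0.166, 0.683, -0.172, 0.69]
force: [-0.0, -0.0, -0.9]
finger_gap: 0.003
```

```bash
python3 - <<'E'
from h import *
go([.5385,.0475,.18],77.2)
E
```

```text
t 4.675 tcp [ 0.4603 -0.2497  0.197 ] yaw 62.4 F [-0.  -0.  -0.9] gap 0.003 -> units [ 0.24  4.99 -1.15] turn -2.97
```

Missed: the fingers closed on nothing. I look at where the slab is now.

```bash
python3 - <<'E'
from h import *
m=camera_model("wrist");i=snapshot("wrist");s=camera_model("side");j=snapshot("side")
t=sense()["tcp_pos"];print("tcp px wrist",proj(m,t),"side",proj(s,t),"side pred slab top",proj(s,[.461,-.251,.032]))
o=np.zeros((480,800,3),np.uint8);o[:,:500]=i[:,70:570];o[:240,500:800]=cv2.resize(j[330:450,280:430],None,fx=2,fy=2);cv2.imwrite("pics/w4.png",o)
E
```

```text
tcp px wrist [np.float64(314.6121651324877), np.float64(281.61466619513305)] side [np.float64(367.52203652798636), np.float64(353.48380553942275)] side pred slab top [np.float64(357.7450966237152), np.float64(405.3228224944358)]
```

View pics/w4.png

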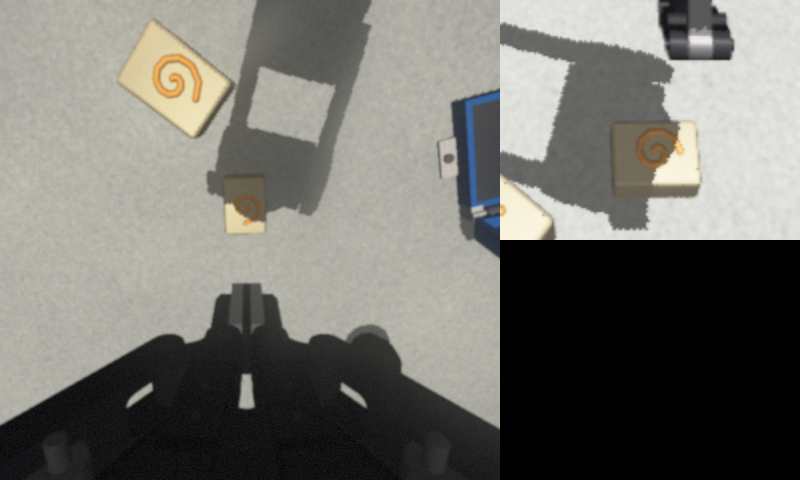

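The slab is unmoved, but the fingertip shows at side (380,356) where the reported TCP projects to (367,353). I check the tip itself by triangulation.

```bash
python3 - <<'E'
from h import *
s=camera_model("scene");d=camera_model("side");a=snapshot("scene");b=snapshot("side")
go([.461,-.251,.1])
t=sense()["tcp_pos"];pa=proj(s,t);pb=proj(d,t);print(pa,pb)
o=np.zeros((400,800,3),np.uint8)
for k,(i,p) in enumerate(((a,pa),(b,pb))):
    x,y=int(p[0])-50,int(p[1])-60;c=i[y:y+100,x:x+100].copy();print(x,y)
    o[:,400*k:400*k+400]=cv2.resize(c,(400,400),interpolation=cv2.INTER_CUBIC)
    cv2.circle(o,(400*k+int((p[0]-x)*4),int((p[1]-y)*4)),4,(0,0,255),1)
cv2.imwrite("pics/tip.png",o)
E
```

```text
t 4.875 tcp [ 0.4603 -0.2497  0.1957] yaw 62.4 F [-0.7  0.2  0. ] gap 0.001 -> units [ 1.6 -0.   0. ] turn 0
[np.float64(176.14338849446634), np.float64(238.2605592278917)] [np.float64(365.05396347969406), np.float64(354.32138168318534)]
126 178
315 294
```

View pics/tip.png

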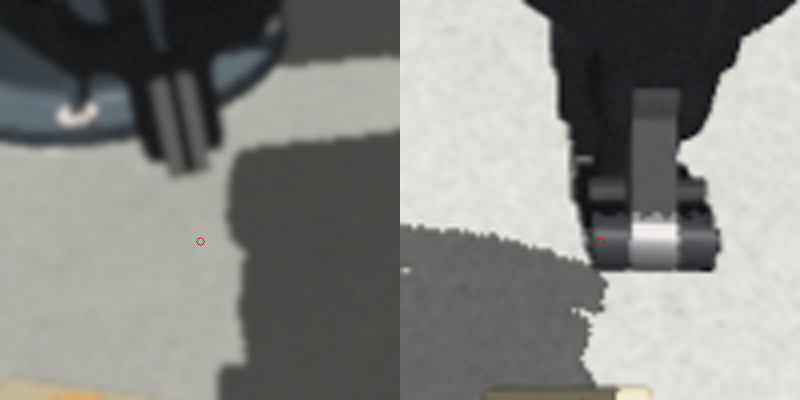

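```bash
python3 - <<'E'
from h import *
np.set_printoptions(precision=4,suppress=True)
s=camera_model("scene");d=camera_model("side")
for b in [(378.8,361),(378.8,355),(378.8,349)]:
    print(tri((s,173,222.2),(d,*b)))
for n in("scene","side","wrist"):
    m=camera_model(n);print(n,-np.array(m["R"]).T@m["t"],np.array(m["R"])[2])
print(sense()["q"])
E
```

```text
(array([ 0.4649, -0.2623,  0.2235]), [9.7, 9.7])
(array([ 0.4666, -0.2603,  0.2251]), [6.8, 6.8])
(array([ 0.4683, -0.2582,  0.2268]), [3.9, 3.9])
scene [ 0.9962 -0.5821  0.6022] [-0.5291  0.629  -0.5696]
side [ 0.3311 -0.4105  0.6445] [ 0.275   0.5685 -0.7753]
wrist [ 0.3893 -0.2108  0.3655] [ 0.2782 -0.1526 -0.9483]
[-0.7082  0.3948  1.7007 -0.0045  1.0336 -1.7944]
```

```bash
python3 - <<'E'
from h import *
np.set_printoptions(precision=1,suppress=True)
C=[[0.4443,-0.2208,.032],[0.496,-0.2468,.032],[0.4758,-0.2835,.032],[0.4252,-0.2577,.032]]
m=camera_model("wrist")
print("w4 pred",np.array([proj(m,c) for c in C]))
off=np.array([.4606,-.2507,.0646])-sense()["tcp_pos"]
print("w3 pred",np.array([proj(m,np.array(c)-off) for c in C]))
i4=cv2.imread("pics/w4.png")[:,:500];i3=cv2.imread("pics/w3.png")
for n,i,x0 in(("w4",i4,70),("w3",i3,0)):
    h=cv2.cvtColor(i,cv2.COLOR_BGR2HSV);k=cv2.inRange(h,(14,45,50),(32,255,255));c,_=cv2.findContours(k,0,2)
    for q in c:
        if cv2.contourArea(q)>900: print(n,cv2.boundingRect(q),x0,cv2.contourArea(q))
E
```

```text
w4 pred [[335.  179.8]
 [335.  234.9]
 [295.1 234.1]
 [293.4 180. ]]
w3 pred [[346.2 212.3]
 [345.2 295. ]
 [283.5 293.7]
 [279.6 212.6]]
w4 (223, 174, 43, 60) 70 2333.5
w4 (117, 19, 115, 119) 70 7307.0
w3 (279, 199, 68, 94) 0 5840.0
w3 (91, 0, 204, 147) 0 18963.0
```

```bash
python3 - <<'E'
from h import *
from scipy.optimize import least_squares
np.set_printoptions(precision=4,suppress=True)
s=camera_model("scene");d=camera_model("side");w=camera_model("wrist")
st=sense();M=Rn.from_quat(st["tool_rot"]).as_matrix();t=st["tcp_pos"]
print(M)
for th in(.008,.014,.02):
  f=lambda X:np.r_[np.subtract(proj(s,X+.011*M[:,2]),(173,222.2)),np.subtract(proj(d,X-th*M[:,1]),(378.8,361)),np.subtract(proj(w,X-.011*M[:,2]),(317,284))]
  r=least_squares(f,t);print(th,M.T@(r.x-t),r.fun)
E
```

```text
[[ 0.0069  0.4639  0.8859]
 [-0.011   0.8859 -0.4638]
 [-0.9999 -0.0066  0.0112]]
0.008 [-0.0237 -0.001   0.0052] [ 1.5541  7.6339 -6.9486 -8.305  -3.7699  2.0552]
0.014 [-0.026  -0.0003  0.0044] [ 1.6895  5.7607 -7.3457 -4.4393 -2.2815  2.6053]
0.02 [-0.0283  0.0004  0.0035] [ 1.8339  3.9072 -7.7524 -0.475  -0.7357  3.1432]
```

Wrist, scene and side agree that the real fingertip is about 27 mm above the reported TCP. That explains the miss. I reopen and go about 28 mm lower.

Emit:
step_arm(increments=[0.5,0,0,0,0,1.2,0,0,0,0,1.9,0,-0.07,0,0,2.3,0,-0.07,0,0,2.5,0,-0.07,0,0])

```text
t: 5.5
tcp_pos: [0.4558, -0.248, 0.0429]
tool_rot: [0.167, 0.685, -0.171, 0.688]
force: [-0.5, 1.2, -0.5]
finger_gap: 0.998
```

Emit:
step_arm(increments=[0.4,0,0,0,0,0.7,0,0,0,0,0.97,0,0,0,0,0.97,0,0,0,0,0.97,0,0,0,0.2])

```text
t: 6.12
tcp_pos: [0.4563, -0.2487, -0.015]
tool_rot: [0.167, 0.685, -0.171, 0.688]
force: [-0.3, -0.4, 0.5]
finger_gap: 0.813
```

Emit:
step_arm(increments=[0,0,0,0,1,0,0,0,0,1,0,0,0,0,1,0,0,0,0,1,0,0,0,0,1], grip_force=40)

```text
t: 6.75
tcp_pos: [0.4568, -0.2492, -0.0139]
tool_rot: [0.166, 0.684, -0.172, 0.689]
force: [-0.3, -1.2, 5.4]
finger_gap: 0.5
```

Gripped: the opening of 0.50 corresponds to the 44 mm side. I lift and go over the flask.

Emit:
step_arm(increments=[-0.3,0,0,0,1,-1,0,0,0,1,-1.8,0,0,0,1,-2.5,0,0,0,1,-3.2,0,0,0,1])

```text
t: 7.38
tcp_pos: [0.4554, -0.2469, 0.1794]
tool_rot: [0.166, 0.684, -0.172, 0.689]
force: [0.5, 0.3, -1.6]
finger_gap: 0.504
```

```bash
python3 - <<'E'
from h import *
np.set_printoptions(precision=4,suppress=True)
go([.46,.06,.19],77.2)
w=camera_model("wrist");cv2.imwrite("pics/w5.png",snapshot("wrist"))
i=cv2.imread("pics/w5.png");h=cv2.cvtColor(i,cv2.COLOR_BGR2HSV);k=cv2.inRange(h,(14,45,50),(32,255,255));c,_=cv2.findContours(k,0,2)
for q in c:
    if cv2.contourArea(q)>900: print(cv2.boundingRect(q),cv2.minAreaRect(q))
E
```

```text
t 7.375 tcp [ 0.4554 -0.2469  0.1794] yaw 62.4 F [ 0.5  0.3 -1.6] gap 0.504 -> units [-0.22  4.57 -2.3 ] turn -2.97
(265, 243, 104, 139) ((316.4999694824219, 312.0), (102.99998474121094, 137.99996948242188), -0.0)
(180, 21, 121, 125) ((239.06002807617188, 84.42001342773438), (115.4000015258789, 76.20000457763672), 36.86989974975586)
```

View pics/w5.png

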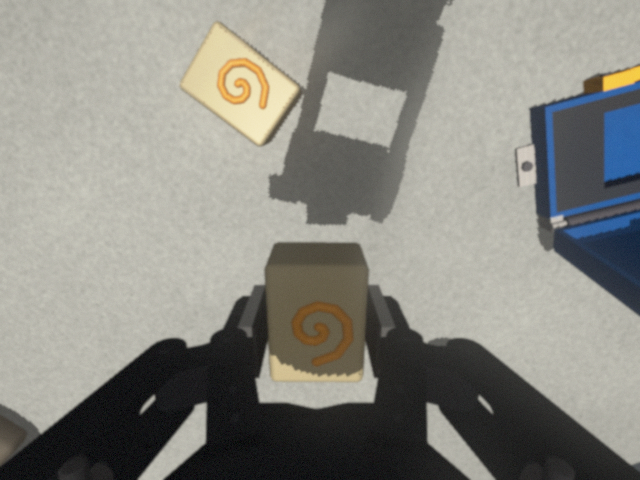

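```bash
python3 - <<'E'
from h import *
np.set_printoptions(precision=4,suppress=True)
w=camera_model("wrist");z=.032+.1794+.0139
P=np.array([onz(w,*p,z) for p in[(267,267),(368,267),(363,382),(273,382)]])
print(P,[np.linalg.norm(P[i]-P[i-1]).round(4) for i in range(4)])
st=sense();M=Rn.from_quat(st["tool_rot"]).as_matrix()
print("slab top centre in tool",M.T@(P.mean(0)-st["tcp_pos"]),"side yaw",np.degrees(np.arctan2(*(P[1]-P[0])[1::-1])))
# slab place before grasp -> same
print("from bench", M.T@(np.array([.461,-.251,.032])-[.4568,-.2492,-.0139]))
E
```

```text
[[ 0.4279 -0.2557  0.2253]
 [ 0.4475 -0.2181  0.2253]
 [ 0.5009 -0.2454  0.2253]
 [ 0.4812 -0.2837  0.2253]] [np.float64(0.0602), np.float64(0.0425), np.float64(0.06), np.float64(0.0431)]
slab top centre in tool [-0.0405  0.0011  0.0068] side yaw 62.557568060559696
from bench [-0.0458 -0.      0.0054]
```

Emit:
step_arm(increments=[-0.1,0.9,-0.46,-0.6,1,-0.2,1.8,-0.92,-1.2,1,-0.2,2.7,-1.36,-1.8,1,-0.2,3.6,-1.8,-2.4,1,-0.2,4.5,-2.2,-3,1])

```text
t: 8.05
tcp_pos: [0.4657, 0.0534, 0.1919]
tool_rot: [0.072, 0.698, -0.082, 0.708]
force: [1.1, -0.8, -1.4]
finger_gap: 0.502
```

```bash
python3 - <<'E'
from h import *
go([.46,.06,.20],77.2)
w=camera_model("wrist");i=snapshot("wrist");cv2.imwrite("pics/w6.png",i)
import json;json.dump({k:np.array(v).tolist() for k,v in w.items()},open("w6.json","w"))
cv2.imwrite("pics/w6v.png",i)
E
```

```text
t 8.05 tcp [0.4657 0.0534 0.1919] yaw 77.5 F [ 1.1 -0.8 -1.4] gap 0.502 -> units [-0.14  0.08 -0.11] turn 0.05
```

View pics/w6v.png

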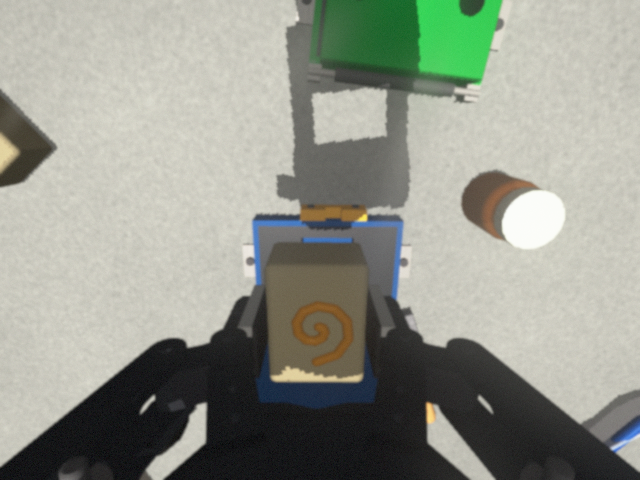

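The slab is held square and upright over the flask. In view are the front rim corners at (254,217) and (403,217) and the keeper at columns 301–367, with its notch near 327–342.

```bash
python3 - <<'E'
from h import *
import json
np.set_printoptions(precision=4,suppress=True)
i=cv2.imread("pics/w6.png");m=json.load(open("w6.json"))
A=onz(m,254,217,.024);B=onz(m,403,217,.024);print("front corners",A,B,np.linalg.norm(B-A),"yaw",np.degrees(np.arctan2(*(B-A)[1::-1])),"mid",(A+B)/2)
for r in(206,209,212,215,218): print(r,[int(x) for x in i[r,296:372,2]])
M=Rn.from_quat(sense()["tool_rot"]).as_matrix();print(M)
a=np.radians(77.2);fx=np.array([np.sin(a),-np.cos(a)]);fy=np.array([np.cos(a),np.sin(a)])
c=(A+B)[:2]/2+.055*fx;print("flask centre",c)
i1=cv2.imread("pics/w1.png");m1=json.load(open("w1.json"))
for u in(304,319.5):print("w1 notch y rel .5385,.0478", (onz(m1,u,246,.024)[:2]-[.5385,.0478])@fy,(onz(m1,u,246,.024)[:2]-[.5385,.0478])@fx)
for u in(301,327,342,367):print("w6",u,(onz(m,u,212,.024)[:2]-c)@fy,(onz(m,u,212,.024)[:2]-c)@fx)
E
```

```text
front corners [ 0.4638 -0.0146  0.024 ] [0.4972 0.1376 0.024 ] 0.15579599085296736 yaw 77.63058558386689 mid [0.4805 0.0615 0.024 ]
206 [200, 199, 196, 178, 145, 121, 110, 112, 107, 106, 101, 87, 76, 68, 70, 66, 65, 75, 88, 102, 105, 109, 107, 104, 106, 105, 105, 111, 109, 109, 111, 114, 113, 117, 115, 116, 114, 117, 118, 115, 117, 118, 115, 113, 116, 108, 108, 107, 108, 105, 108, 107, 106, 106, 102, 93, 84, 69, 64, 67, 65, 68, 77, 91, 101, 105, 108, 106, 106, 105, 108, 102, 102, 106, 107, 106]
209 [201, 199, 198, 187, 164, 140, 128, 129, 131, 126, 128, 123, 127, 123, 123, 119, 121, 119, 122, 125, 122, 122, 121, 123, 124, 124, 123, 124, 126, 132, 148, 148, 150, 151, 148, 146, 148, 149, 150, 147, 152, 151, 148, 142, 139, 124, 119, 119, 122, 124, 121, 123, 122, 123, 124, 121, 121, 120, 120, 117, 116, 114, 115, 119, 118, 119, 119, 119, 118, 125, 140, 150, 160, 171, 178, 184]
212 [199, 196, 195, 182, 169, 155, 151, 149, 150, 150, 150, 147, 151, 149, 148, 149, 149, 147, 147, 144, 148, 149, 147, 146, 148, 149, 148, 148, 148, 147, 147, 149, 152, 151, 150, 149, 150, 150, 149, 150, 149, 149, 
[... 661 characters left out ...]
48, 148, 146, 150, 148, 145, 133, 117, 102, 91, 94, 96, 96, 93, 93, 93, 93, 91, 94, 94, 91, 91, 102, 120, 137, 147, 149, 147, 146, 147, 149, 148, 148, 146, 146, 146, 141, 148, 150, 160, 182, 218, 237, 244, 247, 248, 249, 245, 223, 151, 83, 64, 59, 57]
[[ 0.0116  0.2118  0.9773]
 [-0.0095  0.9773 -0.2117]
 [-0.9999 -0.0069  0.0134]]
flask centre [0.5341 0.0493]
w1 notch y rel .5385,.0478 -0.002594836176703218 -0.06389257514805254
w1 notch y rel .5385,.0478 0.014509490749899708 -0.06269298364311474
w6 301 -0.028503238432261522 -0.06018720225679442
w6 327 -0.0014227729286013459 -0.060385332682618933
w6 342 0.014176016558674056 -0.06049945903702164
w6 367 0.04013417151693964 -0.06068937823522766
```

```bash
python3 - <<'E'
from h import *
import json
np.set_printoptions(precision=4,suppress=True)
i=cv2.imread("pics/w6.png");m=json.load(open("w6.json"))
for c in(315,330,345):print(c,[(r,*map(int,i[r,c])) for r in range(214,246,2)])
for r in(239,241):print(r,[(c,*map(int,i[r,c])) for c in list(range(298,310,2))+list(range(346,360,2))])
a=np.radians(77.2);fx=np.array([np.sin(a),-np.cos(a)])
for r in (220,222,237,238,239):
  P=onz(m,328.5,r,.024);print(r,P, "if nest front edge -> centre",P[:2]+.036*fx)
E
```

```text
315 [(214, 59, 111, 151), (216, 58, 112, 147), (218, 59, 111, 148), (220, 74, 97, 122), (222, 91, 70, 59), (224, 92, 68, 49), (226, 80, 63, 55), (228, 81, 81, 83), (230, 108, 108, 109), (232, 115, 113, 117), (234, 115, 114, 115), (236, 123, 113, 110), (238, 169, 114, 79), (240, 186, 117, 66), (242, 122, 92, 71), (244, 62, 72, 76)]
330 [(214, 56, 108, 150), (216, 56, 108, 144), (218, 67, 80, 96), (220, 82, 62, 49), (222, 91, 64, 48), (224, 90, 65, 45), (226, 73, 58, 48), (228, 69, 64, 67), (230, 108, 105, 108), (232, 111, 112, 112), (234, 112, 113, 114), (236, 117, 108, 104), (238, 167, 114, 77), (240, 185, 116, 65), (242, 127, 94, 74), (244, 65, 74, 79)]
345 [(214, 55, 109, 149), (216, 52, 109, 147), (218, 55, 109, 147), (220, 68, 97, 125), (222, 90, 70, 61), (224, 91, 64, 47), (226, 76, 61, 52), (228, 64, 61, 60), (230, 101, 100, 103), (232, 108, 109, 111), (234, 108, 104, 107), (236, 115, 110, 108), (238, 160, 111, 80), (240, 183, 115, 63), (242, 131, 91, 67), (244, 69, 77, 80)]
239 [(298, 111, 111, 111), (300, 104, 102, 103), (302, 105, 81, 68), (304, 179, 115, 69), (306, 186, 116, 65), (308, 186, 120, 68), (346, 180, 116, 70), (348, 179, 115, 69), (350, 174, 112, 70), (352, 108, 85, 67), (354, 97, 94, 96), (356, 108, 106, 109), (358, 103, 102, 103)]
241 [(298, 98, 103, 104), (300, 93, 94, 97), (302, 102, 80, 72), (304, 157, 106, 68), (306, 166, 111, 69), (308, 165, 109, 67), (346, 169, 108, 66), (348, 170, 111, 68), (350, 160, 107, 67), (352, 102, 81, 70), (354, 94, 94, 97), (356, 102, 102, 104), (358, 101, 98, 102)]
220 [0.4838 0.0611 0.024 ] if nest front edge -> centre [0.5189 0.0531]
222 [0.4859 0.0606 0.024 ] if nest front edge -> centre [0.521  0.0526]
237 [0.5022 0.0572 0.024 ] if nest front edge -> centre [0.5373 0.0492]
238 [0.5033 0.0569 0.024 ] if nest front edge -> centre [0.5384 0.049 ]
239 [0.5044 0.0567 0.024 ] if nest front edge -> centre [0.5395 0.0487]
```

```bash
python3 - <<'E'
from h import *
go([.532,.049,.07],77.2)
E
```

```text
t 8.1 tcp [0.4648 0.0605 0.1918] yaw 77.8 F [-0.3  3.9 -1.4] gap 0.504 -> units [2.05 0.06 1.11] turn 0.11
```

Emit:
step_arm(increments=[0,0.06,0.5,0.1,1,0.4,0.06,1.1,0.1,1,1.1,0.06,1.11,0.1,1,1.8,0.06,1.11,0.1,1,2.05,0.06,1.11,0.1,1])

```text
t: 8.72
tcp_pos: [0.5297, 0.0488, 0.0672]
tool_rot: [0.076, 0.7, -0.081, 0.705]
force: [0.3, 0.5, -2.0]
finger_gap: 0.502
```

```bash
python3 - <<'E'
from h import *
w=camera_model("wrist");i=snapshot("wrist");cv2.imwrite("pics/w7.png",i)
go([.532,.049,.0],77.2)
c=[.538,.0477]
a=np.radians(77.2);fx=np.array([np.sin(a),-np.cos(a)]);fy=np.array([np.cos(a),np.sin(a)])
for x,y in((-36,-28),(-36,28),(36,28),(36,-28),(-55,-80),(-55,80)):print((x,y),np.round(proj(w,[*(np.array(c)+x/1e3*fx+y/1e3*fy),.024]),1))
for r in (190,200,210,220,230): print(r,[(q,*map(int,i[r,q])) for q in range(225,420,6)][:0])
h=cv2.cvtColor(i,cv2.COLOR_BGR2HSV);k=cv2.inRange(h,(105,100,60),(130,255,255));cs,_=cv2.findContours(k,0,2)
for q in cs:
    if cv2.contourArea(q)>150: print(cv2.boundingRect(q))
E
```

```text
t 8.775 tcp [0.5297 0.0487 0.0667] yaw 77.3 F [ 0.2  1.1 -1.5] gap 0.503 -> units [1.11 0.02 0.03] turn 0.01
(-36, -28) [274.4 209. ]
(-36, 28) [359.8 209.2]
(36, 28) [355.7 306.3]
(36, -28) [278.2 306. ]
(-55, -80) [191.9 179.9]
(-55, 80) [443.  180.3]
190 []
200 []
210 []
220 []
230 []
(155, 425, 30, 55)
(184, 403, 23, 55)
(256, 347, 121, 62)
(278, 209, 78, 33)
(407, 207, 29, 119)
(194, 179, 125, 148)
```

View pics/w7.png

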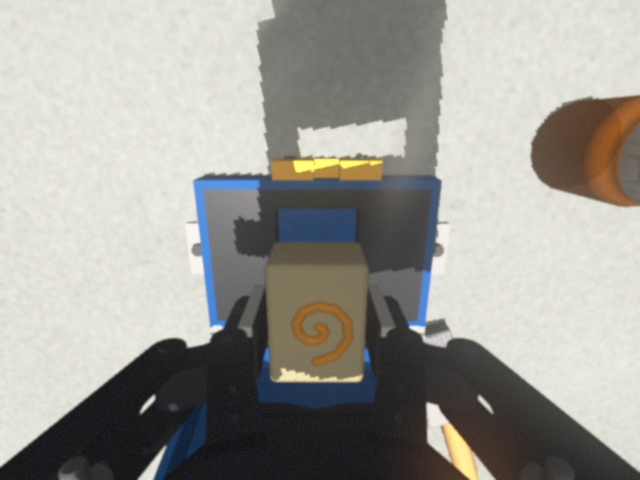

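The nest edge is at row 209 exactly as predicted, with the nest and slab centred at column 317; the keeper notch is near columns 314–340.

```bash
python3 - <<'E'
from h import *
np.set_printoptions(precision=4,suppress=True)
w=camera_model("wrist");i=cv2.imread("pics/w7.png");c=np.array([.538,.0477])
a=np.radians(77.2);fx=np.array([np.sin(a),-np.cos(a)]);fy=np.array([np.cos(a),np.sin(a)])
def F(u,v):
    d=onz(w,u,v,.024)[:2]-c;return (d@fx*1e3).round(1),(d@fy*1e3).round(1)
for r in(162,166,170,174,178): print(r,[int(x) for x in i[r,264:390:1,2]])
for p in((195,181),(440,181),(271,172),(382,172),(314,176),(340,176)):print(p,F(*p))
go([.533,.049,.0],77.2)
E
```

```text
162 [226, 224, 222, 211, 188, 154, 140, 156, 168, 175, 175, 177, 174, 177, 176, 175, 174, 175, 172, 177, 171, 174, 177, 175, 175, 173, 174, 173, 189, 223, 248, 253, 254, 254, 254, 254, 254, 254, 254, 254, 254, 254, 254, 254, 254, 254, 254, 253, 251, 242, 241, 252, 254, 255, 255, 255, 255, 255, 255, 255, 255, 255, 255, 255, 255, 255, 255, 255, 255, 255, 254, 254, 254, 253, 248, 232, 242, 252, 254, 254, 254, 254, 254, 254, 254, 254, 254, 254, 254, 254, 254, 254, 254, 254, 254, 253, 253, 253, 252, 250, 245, 242, 242, 239, 227, 222, 239, 252, 253, 253, 253, 252, 252, 249, 244, 241, 238, 227, 193, 147, 128, 121, 127, 127, 129, 129]
166 [224, 222, 205, 176, 149, 132, 137, 150, 171, 181, 178, 179, 178, 181, 180, 180, 180, 177, 178, 179, 181, 180, 178, 178, 178, 178, 179, 179, 179, 195, 234, 252, 254, 255, 255, 255, 255, 255, 255, 255, 255, 255, 255, 255, 255, 255, 255, 254, 254, 253, 253, 254, 254, 254, 254, 254, 254, 253, 251, 250, 248, 243, 229, 224, 222, 221, 212, 195, 186, 186, 184, 181, 180, 176, 168, 170, 188, 221, 242, 253, 254, 254, 253, 251, 249, 248, 243, 231, 223, 220, 219, 208, 
[... 1765 characters left out ...]
4, 105, 103, 105, 102, 103, 103, 102, 103, 107, 126, 154, 165, 173, 170, 171, 172, 171, 172, 172, 172, 170, 173, 171, 170, 168, 173, 169, 171, 170, 170, 172, 173, 168, 173, 171, 170, 171, 170, 170, 170, 169, 170, 171, 171, 169, 167, 169, 166, 167, 162, 152, 127, 100, 86, 85, 89, 86, 90, 93, 91]
(195, 181) (np.float64(-54.3), np.float64(-77.9))
(440, 181) (np.float64(-54.6), np.float64(78.0))
(271, 172) (np.float64(-60.1), np.float64(-29.2))
(382, 172) (np.float64(-60.2), np.float64(40.9))
(314, 176) (np.float64(-57.6), np.float64(-2.0))
(340, 176) (np.float64(-57.7), np.float64(14.5))
t 8.775 tcp [0.5297 0.0487 0.0667] yaw 77.3 F [ 0.2  1.1 -1.5] gap 0.503 -> units [1.11 0.02 0.04] turn 0.01
```

Emit:
step_arm(increments=[0.3,0.02,0.05,0,1,0.6,0.02,0.05,0,1,0.85,0.02,0.05,0,1,1.05,0.02,0.05,0,1,1.1,0.02,0.05,0,1])

```text
t: 9.4
tcp_pos: [0.5332, 0.0486, 0.0004]
tool_rot: [0.076, 0.701, -0.081, 0.705]
force: [-0.0, 1.1, -2.1]
finger_gap: 0.504
```

Emit:
step_arm(increments=[0.03,0,0,0,1,0.06,0,0,0,1,0.09,0,0,0,1,0.09,0,0,0,1,0.09,0,0,0,1])

```text
t: 10.02
tcp_pos: [0.5333, 0.0486, -0.0049]
tool_rot: [0.076, 0.7, -0.081, 0.705]
force: [-0.1, 0.2, -2.3]
finger_gap: 0.503
```

Notch centre is about +5.8 mm along flask y (keeper ends agree: +5.8). I continue lowering the slab.

Emit:
step_arm(increments=[0.02,0,0,0,1,0.04,0,0,0,1,0.06,0,0,0,1,0.08,0,0,0,1,0.08,0,0,0,1])

```text
t: 10.65
tcp_pos: [0.5335, 0.0486, -0.0077]
tool_rot: [0.076, 0.7, -0.081, 0.705]
force: [-3.9, -0.1, 16.1]
finger_gap: 0.502
```

Contact came at z = −7.7 mm, where −8 was expected for seated. I ease off and open.

Emit:
step_arm(increments=[-0.02,0,0,0,0.4,-0.02,0,0,0,0.3,-0.02,0,0,0,0.3,-0.1,0,0,0,0.3,-0.2,0,0,0,0.3])

```text
t: 11.28
tcp_pos: [0.5333, 0.0487, 0.0044]
tool_rot: [0.076, 0.7, -0.081, 0.705]
force: [1.3, 0.4, -0.8]
finger_gap: 0.701
```

Emit:
step_arm(increments=[-0.4,0,0,0,0.3,-0.9,0,0,0,0.3,-1.5,0,0,0,0.3,-2.1,0,0,0,0.3,-2.7,0,0,0,0.3])

```text
t: 11.9
tcp_pos: [0.5321, 0.0502, 0.1679]
tool_rot: [0.076, 0.7, -0.081, 0.705]
force: [0.9, 0.2, -0.4]
finger_gap: 0.699
```

```bash
python3 - <<'E'
from h import *
np.set_printoptions(precision=1,suppress=True)
go([.46,.06,.23],77.2)
w=camera_model("wrist");i=snapshot("wrist");cv2.imwrite("pics/w8.png",i)
s=camera_model("side");j=snapshot("side");cv2.imwrite("pics/side8.png",j)
c=np.array([.538,.0477]);a=np.radians(77.2);fx=np.array([np.sin(a),-np.cos(a)]);fy=np.array([np.cos(a),np.sin(a)])
for n,m in(("w",w),("s",s)):
    print(n,np.array([proj(m,[*(c+x/1e3*fx+y/1e3*fy),.038]) for x,y in((-30,-22),(-30,22),(30,22),(30,-22))]).tolist())
for n,i in(("w",i),("s",j)):
    h=cv2.cvtColor(i,cv2.COLOR_BGR2HSV);k=cv2.inRange(h,(12,35,40),(32,140,255));cs,_=cv2.findContours(k,0,2)
    for q in cs:
        if cv2.contourArea(q)>200: print(n,cv2.boundingRect(q),cv2.boxPoints(cv2.minAreaRect(q)).tolist())
# lid: yellow handle & tongue in both fixed views
for n in("scene","side"):
    i=j if n=="side" else snapshot("scene"); cv2.imwrite(f"pics/{n}8.png",i)
    h=cv2.cvtColor(i,cv2.COLOR_BGR2HSV);k=cv2.inRange(h,(15,140,90),(32,255,255));cs,_=cv2.findContours(k,0,2)
    for q in cs:
        if cv2.contourArea(q)>40: print(n,"Y",cv2.boundingRect(q),cv2.contourArea(q))
E
```

```text
t 11.9 tcp [0.5 0.1 0.2] yaw 77.3 F [ 0.9  0.2 -0.4] gap 0.699 -> units [-1.  -0.1 -1.2] turn 0.01
w [[291.08337453469466, 190.42514257439342], [339.6884801665712, 190.5140822171293], [338.27599209311927, 252.39714995552154], [292.52142569825185, 252.25761448727312]]
s [[299.57139826335947, 246.6349764821255], [294.5873450650379, 228.2052690515894], [326.4616834227111, 222.1489879675312], [332.4997642575655, 240.16595963185233]]
w (293, 186, 47, 66) [[293.0, 186.0], [339.0, 186.0], [339.0, 251.0], [293.0, 251.0]]
w (283, 145, 79, 17) [[283.0, 145.0], [361.0, 145.0], [361.0, 161.0], [283.0, 161.0]]
w (467, 102, 82, 76) [[460.6415100097656, 160.75469970703125], [482.18865966796875, 85.3396224975586], [548.2264404296875, 104.20755004882812], [526.6792602539062, 179.62261962890625]]
s (228, 411, 79, 69) [[224.5688018798828, 466.2293701171875], [271.53564453125, 409.477783203125], [313.28582763671875, 444.0296630859375], [266.3189697265625, 500.78125]]
s (295, 223, 38, 31) [[294.0769348144531, 228.38461303710938], [328.5000305175781, 221.5], [333.6153869628906, 247.07693481445312], [299.1
[... 423 characters left out ...]
19) [[167.0, 86.0], [187.0, 86.0], [187.0, 104.0], [167.0, 104.0]]
s (271, 35, 78, 23) [[270.5882263183594, 39.02839660644531], [347.8414611816406, 33.700592041015625], [349.2426452636719, 54.01775360107422], [271.9894104003906, 59.345558166503906]]
s (0, 30, 111, 82) [[-2.4799098169279608e-15, 30.0], [110.0, 30.0], [110.0, 111.0], [0.0, 111.0]]
scene Y (382, 234, 25, 36) 542.0
scene Y (372, 213, 17, 15) 93.0
scene Y (283, 160, 15, 23) 190.5
scene Y (433, 118, 13, 12) 103.5
side Y (252, 431, 30, 36) 310.5
side Y (594, 359, 38, 35) 847.5
side Y (275, 229, 13, 37) 148.0
side Y (131, 213, 35, 35) 489.5
side Y (377, 187, 21, 24) 278.5
side Y (360, 179, 11, 18) 46.5
side Y (131, 77, 20, 14) 148.0
```

```bash
python3 - <<'E'
from h import *
np.set_printoptions(precision=4,suppress=True)
s=camera_model("scene");d=camera_model("side")
c=np.array([.538,.0477]);a=np.radians(77.2);fx=np.array([np.sin(a),-np.cos(a)]);fy=np.array([np.cos(a),np.sin(a)])
def H(X): v=X[:2]-(c+.062*fx); return np.array([v@fx,v@fy,X[2]-.024])*1e3
def blob(n,b,lo=(15,140,90)):
    i=cv2.imread(f"pics/{n}8.png");h=cv2.cvtColor(i,cv2.COLOR_BGR2HSV);k=cv2.inRange(h,lo,(34,255,255));m=np.zeros_like(k);x,y,w,hh=b;m[y:y+hh,x:x+w]=k[y:y+hh,x:x+w]
    q=max(cv2.findContours(m,0,2)[0],key=cv2.contourArea);M=cv2.moments(q);return (M["m10"]/M["m00"],M["m01"]/M["m00"]),cv2.approxPolyDP(q,3,True)[:,0].tolist()
A,pa=blob("scene",(378,230,33,44));B,pb=blob("side",(372,183,30,30))
print(A,pa,B,pb);X,r=tri((s,*A),(d,*B));print("handle",X,r,H(X))
A,pa=blob("scene",(368,210,25,20));B,pb=blob("side",(357,176,17,24))
print(A,pa,B,pb);X,r=tri((s,*A),(d,*B));print("tongue",X,r,H(X))
for th in(1.5,1.6,1.7,1.8,1.9): print(th,"handle",-92*np.cos(th)+45*np.sin(th),92*np.sin(th)+45*np.cos(th),"tongue",-123*np.cos(th)-8*np.sin(th),123*np.sin(th)-8*np.cos(th))
E
```

```text
(393.20141451414514, 251.45264452644523) [[390, 234], [386, 236], [382, 258], [396, 269], [406, 247]] (387.75882704967086, 195.54937163375223) [[377, 187], [390, 210], [397, 189]]
handle [0.6594 0.0054 0.1154] [2.4, 2.4] [ 65.7554 -14.3525  91.4435]
(379.9301075268817, 219.60752688172042) [[388, 215], [376, 215], [380, 219], [372, 227]] (364.8673835125448, 187.87455197132616) [[362, 179], [360, 183], [365, 188], [360, 190], [366, 188], [368, 196], [370, 191]]
tongue [0.6195 0.019  0.1473] [3.4, 3.4] [ 23.8757  -9.9112 123.3315]
1.5 handle 38.379451843753785 94.95271284261965 tongue -16.680635697959893 122.12598573895708
1.6 handle 47.6671681885863 90.64679297626049 tongue -4.405047581273516 123.18114935251543
1.7 handle 56.47860994554935 85.4351603183285 tongue 7.9145543147297825 123.00552764001783
1.8 handle 64.72573610128279 79.36988777960502 tongue 20.155076600224152 121.6008753555627
1.9 handle 72.32614409737596 72.51157755838449 tongue 32.19421602271159 118.98122732046001
```

The slab is seated: seen corners match the prediction for the top at z = 38 mm in both views. The lid stands at about 1.8 rad, with its handle near y = −11 mm. I move over the handle for a closer measurement.

Emit:
step_arm(increments=[-0.6,-0.1,0.3,0,0,-0.7,-0.24,0.8,0,0,-0.7,-0.24,1.4,0,0,-0.7,-0.24,1.9,0,0,-0.7,-0.24,1.95,0,0])

```text
t: 12.68
tcp_pos: [0.6449, 0.01, 0.2105]
tool_rot: [0.076, 0.699, -0.082, 0.706]
force: [-0.1, -0.1, -0.2]
finger_gap: 1.002
```

```bash
cat >> h.py <<'E'
c0=np.array([.538,.0477]);_a=np.radians(77.2);fx=np.array([np.sin(_a),-np.cos(_a)]);fy=np.array([np.cos(_a),np.sin(_a)])
def H(X): v=np.array(X)[:2]-(c0+.062*fx); return (np.array([v@fx,v@fy,X[2]-.024])*1e3).round(1)
def W(x,y,z): return np.r_[c0+.062*fx+x/1e3*fx+y/1e3*fy,z/1e3+.024]
E
python3 - <<'E'
from h import *
np.set_printoptions(precision=1,suppress=True)
w=camera_model("wrist");i=snapshot("wrist");cv2.imwrite("pics/w9.png",i)
print("tcp H",H(sense()["tcp_pos"]),sense()["tcp_pos"])
h=cv2.cvtColor(i,cv2.COLOR_BGR2HSV);k=cv2.inRange(h,(15,140,80),(34,255,255))
for q in cv2.findContours(k,0,2)[0]:
    if cv2.contourArea(q)>60: print(cv2.boundingRect(q),cv2.contourArea(q),cv2.approxPolyDP(q,3,True)[:,0].tolist())
for th in(1.7,1.75,1.8,1.85):
    f=lambda x,z:proj(w,W(-x*np.cos(th)+z*np.sin(th),-11,x*np.sin(th)+z*np.cos(th)))
    print(th,np.array([f(117,26),f(117,64),f(67,64),f(117,0),f(123,-8)]).tolist())
E
```

```text
tcp H [ 49.4 -12.9 186.5] [0.6 0.  0.2]
(39, 363, 23, 28) 136.0 [[60, 363], [39, 390], [60, 369]]
(312, 227, 14, 40) 446.0 [[313, 227], [312, 264], [324, 266], [324, 227]]
(295, 189, 49, 22) 614.0 [[295, 209], [343, 207], [341, 198], [330, 199], [327, 189], [311, 189], [306, 198], [309, 201], [301, 203], [300, 198], [304, 198], [297, 199]]
(321, 73, 27, 36) 230.0 [[335, 73], [325, 76], [321, 83], [322, 91], [329, 96], [336, 88], [332, 85], [331, 93], [325, 91], [323, 84], [327, 78], [338, 77], [344, 84], [341, 100], [331, 108], [342, 103], [347, 94], [345, 80]]
(301, 12, 28, 13) 255.0 [[301, 22], [322, 23], [328, 16], [324, 12], [302, 12]]
1.7 [[318.8282916331364, 222.2551278074772], [318.7090731032634, 265.34854321814214], [318.6983239439455, 237.8772501567939], [318.9192773211671, 189.36691777078673], [318.95630836653083, 181.06403512287233]]
1.75 [[318.8081606781863, 228.42176438764992], [318.6916086308307, 269.2634508733736], [318.6896375863157, 239.41670178031072], [318.8979361225481, 196.96302440043894], [318.93301618751843, 189.6364549046075]]
1.8 [[318.788720254664, 234.1550024834453], [318.6752772582557, 272.6665416088797], [318.6815717529982, 240.685429752076], [318.8768512536702, 204.23636031206206], [318.9098683678946, 197.89197596481847]]
1.85 [[318.7700344186201, 239.4464875794318], [318.6600804586288, 275.5739293886596], [318.6741257242058, 241.69057816674777], [318.85612910972367, 211.15845736050352], [318.8869960590248, 205.79287296697225]]
```

View pics/w9.png

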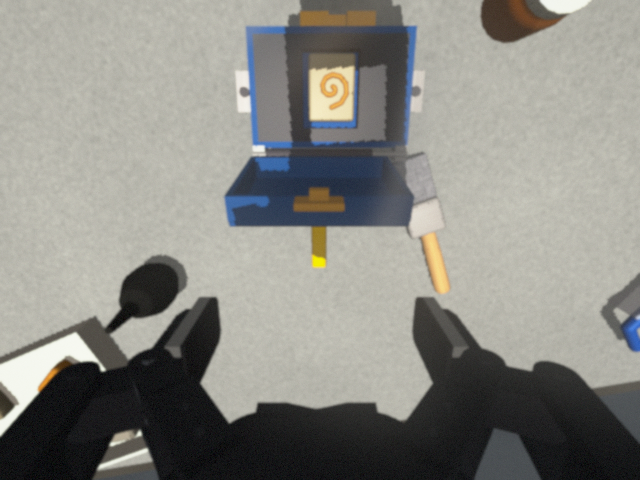

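The fin spans rows 227–267 around column 319, giving y ≈ −11 mm and θ ≈ 1.745. The slab lies shell-up in the nest. I descend to straddle the fin and grip.

```bash
python3 - <<'E'
from h import *
go(W(62.5,-11,53),77.2)
E
```

```text
t 12.725 tcp [0.6438 0.0104 0.2105] yaw 77.2 F [0.7 0.9 0.3] gap 0.998 -> units [2.23 0.05 0.2 ] turn 0.01
```

Emit:
step_arm(increments=[0.3,0.05,0.2,0,0,0.9,0.05,0.2,0,0,1.5,0.05,0.2,0,0,2,0.05,0.2,0,0,2.23,0.05,0.2,0,0])

```text
t: 13.35
tcp_pos: [0.6541, 0.0103, 0.0743]
tool_rot: [0.076, 0.702, -0.081, 0.704]
force: [-0.2, -0.4, 0.0]
finger_gap: 1.003
```

Emit:
step_arm(increments=[0,0,0,0,0.6,0,0,0,0,0.8,0,0,0,0,1,0,0,0,0,1,0,0,0,0,1], grip_force=20)

```text
t: 13.98
tcp_pos: [0.6549, 0.0101, 0.0754]
tool_rot: [0.076, 0.701, -0.081, 0.705]
force: [-0.0, -0.0, 4.0]
finger_gap: 0.133
```

```bash
python3 - <<'E'
from h import *
go(W(62.5,-11,53),77.2);print(H(sense()["tcp_pos"]))
M=Rn.from_quat(sense()["tool_rot"]).as_matrix()
t=1.745
# rel. arc increments (tool units) from the present pose
P=lambda t:np.array([-100*np.cos(t)+50*np.sin(t),100*np.sin(t)+50*np.cos(t)])
for k in np.arange(1.6,-.01,-.1):
    d=P(k)-P(t);v=np.r_[d[0]*fx,d[1]]/60;print(round(k,2),(M.T@v).round(2))
E
```

```text
t 13.975 tcp [0.6549 0.0101 0.0754] yaw 77.3 F [-0. -0.  4.] gap 0.133 -> units [-0.03 -0.    0.04] turn 0.01
[ 60.3 -10.8  51.4]
1.6 [-0.15 -0.   -0.23]
1.5 [-0.23 -0.   -0.39]
1.4 [-0.29 -0.   -0.57]
1.3 [-0.34 -0.   -0.75]
1.2 [-0.36 -0.   -0.93]
1.1 [-0.37 -0.   -1.12]
1.0 [-0.36 -0.   -1.31]
0.9 [-0.34 -0.   -1.49]
0.8 [-0.29 -0.   -1.67]
0.7 [-0.23  0.   -1.85]
0.6 [-0.14  0.   -2.01]
0.5 [-0.05  0.   -2.17]
0.4 [ 0.07  0.   -2.32]
0.3 [ 0.19  0.   -2.46]
0.2 [ 0.33  0.01 -2.58]
0.1 [ 0.49  0.01 -2.69]
-0.0 [ 0.65  0.01 -2.78]
```

Gripped the fin (gap 0.133 ≈ 12 mm). I swing it along the arc.

Emit:
step_arm(increments=[-0.15,0,-0.23,0,1,-0.23,0,-0.39,0,1,-0.29,0,-0.57,0,1,-0.34,0,-0.75,0,1,-0.36,0,-0.93,0,1])

```text
t: 14.6
tcp_pos: [0.6003, 0.0224, 0.096]
tool_rot: [0.076, 0.7, -0.081, 0.705]
force: [6.6, -2.1, -18.6]
finger_gap: 0.136
```

```bash
cat > arc.py <<'E'
from h import *
import sys
s=sense();print(H(s["tcp_pos"]),np.array(s["force"]).round(1),"gap",round(s["finger_gap"],3),"torque",np.array(s["ft_torque"]).round(2))
# pivot = start offset: at theta 1.745 TCP H was (60.3,-10.8,51.4)
P=lambda t:np.array([-100*np.cos(t)+50*np.sin(t),100*np.sin(t)+50*np.cos(t)])
o=np.array([60.3,51.4])-P(1.745);M=Rn.from_quat(s["tool_rot"]).as_matrix()
for k,y in zip(map(float,sys.argv[1::2]),map(float,sys.argv[2::2])):
    p=P(k)+o;print(k,(M.T@(W(p[0],y,p[1])-s["tcp_pos"])/.06).round(2))
m=camera_model("wrist");i=snapshot("wrist");cv2.imwrite("pics/arc%d.png"%(s["t"]*10),i)
E
python3 arc.py 1.1 -9 1.0 -7 .9 -5 .8 -3 .7 -1
```

```text
[  4.4 -10.8  72. ] [  6.6  -2.1 -18.6] gap 0.136 torque [-0.28 -1.23  0.08]
1.1 [-0.03  0.03 -0.19]
1.0 [-0.02  0.06 -0.38]
0.9 [ 0.01  0.1  -0.56]
0.8 [ 0.06  0.13 -0.74]
0.7 [ 0.12  0.17 -0.92]
```

Emit:
step_arm(increments=[0.01,0.03,-0.19,0,1,0.02,0.06,-0.38,0,1,0.05,0.1,-0.56,0,1,0.1,0.13,-0.74,0,1,0.16,0.17,-0.92,0,1])

```text
t: 15.28
tcp_pos: [0.5541, 0.0435, 0.0894]
tool_rot: [0.075, 0.695, -0.082, 0.71]
force: [7.9, -3.0, -7.3]
finger_gap: 0.134
```

```bash
python3 arc.py .6 1 .5 2.5 .4 4 .35 5 .3 5.8; python3 - <<'E'
from h import *
# pitch of fin: grey-box check of yellow in side view
for n in("side","scene"):
    i=snapshot(n);cv2.imwrite(f"pics/{n}10.png",i);h=cv2.cvtColor(i,cv2.COLOR_BGR2HSV);k=cv2.inRange(h,(15,140,90),(34,255,255))
    for q in cv2.findContours(k,0,2)[0]:
        b=cv2.boundingRect(q)
        if cv2.contourArea(q)>30 and 230<b[0]<430 and 120<b[1]<300: print(n,b)
E
```

```text
[-45.4  -0.6  65.4] [ 7.9 -3.  -7.3] gap 0.134 torque [-0.6  -1.7  -0.09]
0.6 [ 0.1   0.03 -0.26]
0.5 [ 0.19  0.05 -0.42]
0.4 [ 0.3   0.08 -0.57]
0.35 [ 0.36  0.1  -0.64]
0.3 [ 0.43  0.11 -0.7 ]
side (279, 250, 9, 16)
side (294, 199, 11, 18)
side (323, 191, 24, 21)
scene (353, 202, 21, 32)
scene (283, 160, 14, 23)
```

```bash
python3 - <<'E'
from h import *
X,r=tri((camera_model("scene"),363.5,218),(camera_model("side"),335,201.5));print(H(X),r)
for t in(.6,.7,.8,.9,1.0):print(t,-92*np.cos(t)+45*np.sin(t),92*np.sin(t)+45*np.cos(t))
E
```

```text
[-24.1  -2.4  98.5] [5.0, 5.0]
0.6 -50.52196526891382 89.08721022327879
0.7 -41.375685304476846 93.68592565366956
0.8 -31.815993169460697 97.34856228337853
0.9 -21.938406147664367 100.03852425790838
1.0 -11.841617823513516 101.72893436639276
```

Emit:
step_arm(increments=[0.05,0.02,-0.14,0,1,0.1,0.03,-0.26,0,1,0.19,0.05,-0.42,0,1,0.3,0.08,-0.57,0,1,0.36,0.11,-0.64,0,1])

```text
t: 16.05
tcp_pos: [0.5228, 0.0578, 0.07]
tool_rot: [0.075, 0.692, -0.081, 0.713]
force: [5.0, -1.8, 0.6]
finger_gap: 0.136
```

```bash
python3 arc.py .3 5.8 .25 5.8 .2 5.8 .15 5.8; python3 - <<'E'
from h import *
for n in("side","scene"):
    i=snapshot(n);cv2.imwrite(f"pics/{n}11.png",i);h=cv2.cvtColor(i,cv2.COLOR_BGR2HSV);k=cv2.inRange(h,(12,120,90),(34,255,255))
    for q in cv2.findContours(k,0,2)[0]:
        b=cv2.boundingRect(q)
        if cv2.contourArea(q)>30 and 230<b[0]<430 and 120<b[1]<300: print(n,b,cv2.approxPolyDP(q,2,True)[:,0].tolist())
    print([np.round(proj(camera_model(n),W(x,5,z))).tolist() for x,z in((-123,27),(-123,35),(-123,45))])
E
```

```text
[-79.1   6.5  46. ] [ 5.  -1.8  0.6] gap 0.136 torque [-0.45 -1.22 -0.04]
0.3 [ 0.11 -0.01 -0.14]
0.25 [ 0.18 -0.01 -0.2 ]
0.2 [ 0.25 -0.01 -0.26]
0.15 [ 0.32 -0.01 -0.32]
side (274, 228, 14, 38) [[279, 228], [274, 230], [284, 265], [287, 262]]
side (280, 211, 12, 17) [[281, 211], [283, 226], [290, 227], [287, 212]]
side (308, 195, 22, 21) [[314, 195], [312, 203], [308, 205], [308, 213], [320, 215], [329, 200]]
side (244, 167, 28, 14) [[271, 168], [260, 174], [250, 174], [244, 170], [244, 175], [250, 180], [264, 179], [270, 174]]
[[279.0, 234.0], [279.0, 231.0], [278.0, 227.0]]
scene (344, 201, 21, 33) [[347, 201], [344, 220], [355, 233], [364, 219]]
scene (376, 194, 26, 17) [[376, 194], [381, 209], [397, 209], [401, 200], [400, 195], [384, 197]]
scene (283, 160, 14, 23) [[283, 160], [283, 173], [293, 182], [296, 181], [295, 167], [287, 160]]
[[329.0, 229.0], [329.0, 226.0], [329.0, 221.0]]
```

Emit:
step_arm(increments=[0.06,0,-0.07,0,1,0.11,-0.01,-0.14,0,1,0.18,-0.01,-0.2,0,1,0.25,-0.01,-0.26,0,1,0.3,-0.01,-0.3,0,1])

```text
t: 16.82
tcp_pos: [0.5043, 0.0616, 0.0507]
tool_rot: [0.076, 0.693, -0.081, 0.712]
force: [2.7, 1.2, 2.7]
finger_gap: 0.13
```

```bash
python3 arc.py .15 5.8 .1 5.8 .06 5.8 .03 5.8 0 5.8; python3 - <<'E'
from h import *
for n in("side",):
    i=snapshot(n);cv2.imwrite(f"pics/{n}12.png",i);h=cv2.cvtColor(i,cv2.COLOR_BGR2HSV);k=cv2.inRange(h,(12,120,90),(34,255,255))
    for q in cv2.findContours(k,0,2)[0]:
        b=cv2.boundingRect(q)
        if cv2.contourArea(q)>30 and 230<b[0]<430 and 190<b[1]<300: print(n,b,cv2.approxPolyDP(q,2,True)[:,0].tolist())
E
```

```text
[-97.9   6.1  26.7] [2.7 1.2 2.7] gap 0.13 torque [ 0.22 -0.88  0.04]
0.15 [ 0.01 -0.01  0.  ]
0.1 [ 0.09 -0.   -0.05]
0.06 [ 0.15 -0.   -0.09]
0.03 [ 0.2  -0.   -0.12]
0.0 [ 0.25 -0.   -0.15]
side (274, 221, 14, 45) [[276, 221], [277, 229], [274, 230], [284, 265], [287, 262], [281, 238], [286, 235], [282, 221]]
side (298, 203, 22, 19) [[302, 204], [299, 221], [314, 221], [318, 204]]
```

Emit:
step_arm(increments=[0.03,0,-0.02,0,1,0.06,0,-0.04,0,1,0.09,0,-0.05,0,1,0.12,0,-0.07,0,1,0.13,0,-0.08,0,1])

```text
t: 17.55
tcp_pos: [0.4982, 0.0628, 0.0423]
tool_rot: [0.075, 0.694, -0.081, 0.711]
force: [-0.2, 1.7, 6.8]
finger_gap: 0.136
```

Emit:
step_arm(increments=[0.01,0,-0.01,0,1,0.02,0,-0.01,0,1,0.03,0,-0.02,0,1,0.04,0,-0.02,0,1,0.04,0,-0.02,0,1])

```text
t: 18.18
tcp_pos: [0.4966, 0.0631, 0.0398]
tool_rot: [0.075, 0.695, -0.081, 0.711]
force: [0.2, 1.4, 4.7]
finger_gap: 0.135
```

```bash
python3 arc.py .06 5.8 .03 5.8 0 5.8
```

```text
[-105.8    5.8   15.8] [0.2 1.4 4.7] gap 0.135 torque [ 0.36 -0.35  0.  ]
0.06 [-0.03 -0.    0.05]
0.03 [ 0.02 -0.    0.02]
0.0 [ 0.07  0.   -0.01]
```

Emit:
step_arm(increments=[0.01,0,0,0,1,0.02,0,-0.01,0,1,0.03,0,-0.01,0,1,0.04,0,-0.01,0,1,0.04,0,-0.01,0,1])

```text
t: 18.85
tcp_pos: [0.495, 0.0633, 0.0372]
tool_rot: [0.075, 0.695, -0.081, 0.71]
force: [-0.6, 2.0, 5.0]
finger_gap: 0.137
```

Emit:
step_arm(increments=[0.01,0,0,0,1,0.02,0,0,0,1,0.03,0,0,0,1,0.04,0,0,0,1,0.04,0,0,0,1])

```text
t: 19.48
tcp_pos: [0.4934, 0.0636, 0.0345]
tool_rot: [0.075, 0.696, -0.081, 0.709]
force: [-1.1, 1.4, 5.3]
finger_gap: 0.138
```

```bash
python3 arc.py .06 5.8 .03 5.8 0 5.8
```

```text
[-109.     5.6   10.5] [-1.1  1.4  5.3] gap 0.138 torque [ 0.41 -0.12  0.01]
0.06 [-0.11  0.    0.1 ]
0.03 [-0.07  0.    0.07]
0.0 [-0.02  0.    0.05]
```

Emit:
step_arm(increments=[0.01,0,0,0,1,0.02,0,0,0,1,0.03,0,0,0,1,0.04,0,0,0,1,0.04,0,0,0,1])

```text
t: 20.15
tcp_pos: [0.4919, 0.0638, 0.0319]
tool_rot: [0.075, 0.698, -0.081, 0.708]
force: [-2.3, 1.8, 6.2]
finger_gap: 0.138
```

Emit:
step_arm(increments=[0.01,0,0,0,1,0.02,0,0,0,1,0.03,0,0,0,1,0.04,0,0,0,1,0.04,0,0,0,1])

```text
t: 20.78
tcp_pos: [0.4904, 0.064, 0.0293]
tool_rot: [0.075, 0.699, -0.081, 0.707]
force: [-1.8, 1.3, 6.2]
finger_gap: 0.138
```

```bash
python3 arc.py 0 5.8; python3 - <<'E'
from h import *
for n in("side","scene"):
    i=snapshot(n);cv2.imwrite(f"pics/{n}13.png",i);h=cv2.cvtColor(i,cv2.COLOR_BGR2HSV);k=cv2.inRange(h,(12,120,90),(34,255,255))
    for q in cv2.findContours(k,0,2)[0]:
        b=cv2.boundingRect(q)
        if cv2.contourArea(q)>30 and 265<b[0]<380 and 190<b[1]<300: print(n,b,cv2.approxPolyDP(q,1.5,True)[:,0].tolist())
    m=camera_model(n)
    for t in(0,.065):
        f=lambda x,y,z:np.round(proj(m,W(-x*np.cos(t)+z*np.sin(t),5.8+y,x*np.sin(t)+z*np.cos(t))),1).tolist()
        print(t,"fin top front/rear -y",f(117,-6,64),f(67,-6,64),"foot",f(117,-6,26),f(67,-6,26),"lid top corners",f(117,-70,26),f(7,-70,26),"rim corner",f(117,-70,0))
E
```

```text
[-112.     5.3    5.3] [-1.8  1.3  6.2] gap 0.138 torque [ 0.44 -0.19  0.02]
0.0 [-0.1   0.01  0.1 ]
side (274, 229, 14, 37) [[275, 229], [275, 238], [282, 265], [287, 264], [282, 236]]
side (292, 209, 20, 21) [[311, 209], [293, 212], [296, 217], [292, 229], [310, 226]]
0 fin top front/rear -y [281.1, 221.5] [309.8, 216.1] foot [282.8, 235.7] [310.5, 230.4] lid top corners [289.8, 264.4] [353.0, 251.6] rim corner [290.8, 273.2]
0.065 fin top front/rear -y [283.3, 218.1] [312.2, 214.0] foot [283.6, 232.8] [311.4, 228.7] lid top corners [290.7, 261.5] [353.9, 251.3] rim corner [290.7, 270.6]
scene (334, 211, 19, 29) [[335, 211], [335, 231], [349, 239], [352, 222]]
scene (376, 194, 26, 17) [[376, 194], [376, 200], [381, 205], [381, 209], [397, 209], [397, 205], [401, 200], [400, 195], [384, 197]]
0 fin top front/rear -y [328.4, 215.0] [346.0, 226.3] foot [328.7, 232.0] [345.9, 243.6] lid top corners [301.6, 244.5] [340.2, 273.2] rim corner [302.2, 255.9]
0.065 fin top front/rear -y [329.9, 212.5] [347.6, 225.3] foot [329.3, 229.1] [346.5, 242.1] lid top corners [302.0, 241.6] [340.9, 273.5] rim corner [302.1, 252.7]
```

Emit:
step_arm(increments=[0.01,0,0,0,1,0.02,0,0,0,1,0.03,0,0,0,1,0.04,0,0,0,1,0.04,0,0,0,1])

```text
t: 21.55
tcp_pos: [0.489, 0.0642, 0.0267]
tool_rot: [0.075, 0.7, -0.081, 0.706]
force: [-1.9, 2.2, 5.7]
finger_gap: 0.135
```

Emit:
step_arm(increments=[0.01,0,0,0,1,0.02,0,0,0,1,0.03,0,0,0,1,0.04,0,0,0,1,0.04,0,0,0,1])

```text
t: 22.18
tcp_pos: [0.4878, 0.0643, 0.0241]
tool_rot: [0.075, 0.7, -0.081, 0.705]
force: [-1.5, 1.5, 5.3]
finger_gap: 0.138
```

```bash
cat > lid.py <<'E'
from h import *
s=sense();print(H(s["tcp_pos"]),np.array(s["force"]).round(1),"gap",round(s["finger_gap"],3))
a,b=snapshot("side"),snapshot("scene")
for n,i in(("side",a),("scene",b)):
    h=cv2.cvtColor(i,cv2.COLOR_BGR2HSV);k=cv2.inRange(h,(12,120,90),(34,255,255))
    for q in cv2.findContours(k,0,2)[0]:
        v=cv2.boundingRect(q)
        if cv2.contourArea(q)>100 and (n=="side" and 285<v[0]<320 and v[1]<235 or n=="scene" and 325<v[0]<350): print(n,v,cv2.approxPolyDP(q,1.5,True)[:,0].tolist())
    # column profile of blue down the near lid corner edge: lid top / seam / lower rim
    for x in ((300,310,320) if n=="side" else (303,306,310)): print(n,x,[tuple(map(int,i[y,x])) for y in (range(250,284,2) if n=="side" else range(234,276,2))])
E
python3 lid.py
```

```text
[-1.147e+02  5.100e+00  1.000e-01] [-1.5  1.5  5.3] gap 0.138
side (290, 211, 21, 21) [[309, 211], [292, 214], [295, 220], [293, 227], [290, 229], [291, 231], [310, 227]]
side 300 [(144, 90, 53), (145, 91, 53), (144, 89, 53), (144, 89, 54), (145, 91, 54), (138, 87, 52), (94, 59, 35), (61, 38, 23), (62, 39, 24), (62, 39, 22), (39, 30, 27), (65, 62, 64), (66, 63, 63), (132, 83, 54), (142, 89, 53), (63, 39, 23), (62, 38, 21)]
side 310 [(144, 90, 54), (144, 90, 53), (145, 92, 55), (145, 89, 51), (143, 90, 54), (70, 43, 26), (59, 35, 22), (64, 39, 25), (65, 41, 24), (62, 55, 53), (66, 63, 62), (65, 61, 62), (136, 87, 55), (132, 81, 48), (62, 38, 20), (63, 40, 24), (65, 38, 22)]
side 320 [(133, 84, 51), (144, 90, 52), (144, 90, 54), (146, 91, 54), (89, 55, 32), (60, 37, 21), (62, 38, 23), (62, 38, 22), (60, 54, 51), (65, 62, 62), (65, 62, 62), (137, 88, 54), (133, 81, 48), (65, 40, 25), (64, 38, 23), (63, 37, 20), (170, 172, 177)]
scene (333, 213, 19, 28) [[333, 213], [334, 233], [348, 240], [351, 223]]
scene 303 [(67, 70, 69), (68, 70, 70), (68, 71, 70), (68, 71, 70), (74, 69, 66), (100, 73, 57), (83, 60, 45), (77, 64, 55), (92, 85, 79), (98, 92, 87), (109, 102, 98), (120, 99, 85), (103, 76, 59), (79, 68, 63), (116, 81, 59), (131, 84, 51), (88, 56, 33), (62, 39, 23), (62, 40, 24), (64, 42, 28), (93, 87, 83)]
scene 306 [(67, 70, 70), (68, 70, 70), (67, 70, 69), (71, 71, 70), (113, 81, 60), (143, 91, 55), (126, 80, 47), (85, 54, 32), (66, 42, 25), (63, 40, 24), (63, 40, 24), (61, 40, 24), (56, 47, 42), (66, 63, 63), (73, 65, 63), (111, 79, 59), (136, 88, 53), (96, 61, 36), (63, 39, 24), (62, 39, 24), (64, 41, 26)]
scene 310 [(68, 71, 71), (68, 70, 69), (68, 69, 70), (69, 58, 52), (114, 73, 44), (148, 94, 55), (148, 94, 55), (141, 90, 53), (103, 66, 39), (74, 46, 27), (63, 40, 23), (63, 41, 26), (63, 41, 24), (59, 42, 32), (62, 58, 57), (67, 63, 63), (87, 72, 63), (131, 87, 57), (125, 81, 48), (76, 48, 29), (64, 40, 25)]
```

The lid edges are at the θ ≈ 0–0.02 position in both views, below the 0.065 stop, with only hinge friction felt, so the tongue has dropped in. I press home.

Emit:
step_arm(increments=[0.01,0,0,0,1,0.02,0,0,0,1,0.03,0,0,0,1,0.04,0,0,0,1,0.04,0,0,0,1])

```text
t: 22.9
tcp_pos: [0.4866, 0.0644, 0.0215]
tool_rot: [0.075, 0.701, -0.081, 0.704]
force: [-2.3, 1.6, 5.3]
finger_gap: 0.136
```

Emit:
step_arm(increments=[0.01,0,0,0,1,0.02,0,0,0,1,0.03,0,0,0,1,0.04,0,0,0,1,0.04,0,0,0,1])

```text
t: 23.52
tcp_pos: [0.4857, 0.0646, 0.0194]
tool_rot: [0.075, 0.702, -0.081, 0.704]
force: [-2.6, 2.8, 10.6]
finger_gap: 0.134
```

```bash
python3 lid.py
```

```text
[-116.7    4.9   -4.6] [-2.6  2.8 10.6] gap 0.134
side (290, 212, 20, 22) [[308, 212], [291, 215], [294, 222], [290, 233], [309, 229]]
side 300 [(143, 89, 53), (144, 90, 53), (144, 90, 54), (143, 90, 53), (144, 91, 54), (145, 90, 54), (113, 71, 42), (63, 38, 22), (64, 41, 24), (64, 39, 22), (63, 39, 25), (66, 63, 62), (67, 63, 64), (132, 84, 54), (143, 90, 54), (60, 35, 19), (65, 41, 25)]
side 310 [(144, 91, 54), (146, 92, 55), (147, 92, 55), (146, 91, 53), (146, 92, 54), (113, 71, 40), (63, 37, 19), (65, 40, 26), (63, 39, 24), (64, 44, 30), (66, 62, 62), (66, 62, 62), (137, 87, 56), (135, 84, 51), (63, 39, 23), (62, 41, 25), (62, 38, 21)]
side 320 [(35, 29, 22), (144, 90, 54), (144, 91, 54), (144, 90, 52), (109, 69, 40), (69, 42, 24), (62, 39, 22), (63, 39, 22), (64, 42, 30), (65, 62, 62), (65, 60, 61), (138, 88, 56), (133, 82, 48), (65, 40, 24), (64, 38, 25), (62, 36, 20), (170, 172, 177)]
scene (332, 214, 19, 28) [[333, 214], [333, 233], [346, 241], [349, 240], [350, 224]]
scene 303 [(67, 70, 69), (68, 70, 70), (68, 71, 70), (67, 69, 69), (68, 70, 69), (93, 75, 65), (105, 73, 51), (80, 60, 47), (84, 73, 66), (89, 80, 72), (99, 91, 86), (115, 90, 74), (103, 76, 59), (79, 68, 63), (116, 80, 58), (131, 84, 51), (89, 57, 34), (63, 40, 25), (62, 41, 24), (63, 42, 28), (93, 87, 82)]
scene 306 [(66, 68, 68), (68, 71, 70), (68, 70, 70), (68, 71, 70), (81, 71, 65), (134, 88, 57), (143, 91, 54), (115, 73, 43), (80, 52, 30), (66, 42, 25), (63, 40, 23), (65, 42, 27), (65, 50, 41), (65, 60, 59), (72, 64, 62), (112, 80, 60), (135, 86, 53), (95, 60, 34), (64, 41, 25), (63, 40, 25), (65, 42, 27)]
scene 310 [(68, 71, 70), (69, 71, 71), (67, 69, 70), (64, 65, 64), (66, 49, 39), (113, 72, 43), (148, 93, 56), (147, 93, 56), (132, 84, 50), (92, 58, 35), (71, 45, 27), (63, 41, 23), (62, 40, 24), (63, 43, 30), (65, 55, 52), (67, 64, 64), (87, 69, 62), (131, 87, 56), (125, 80, 47), (77, 49, 29), (64, 40, 24)]
```

Emit:
step_arm(increments=[0.01,0,0,0,1,0.02,0,0,0,1,0.03,0,0,0,1,0.04,0,0,0,1,0.04,0,0,0,1])

```text
t: 24.25
tcp_pos: [0.4856, 0.0647, 0.0188]
tool_rot: [0.075, 0.702, -0.081, 0.704]
force: [-3.5, 2.2, 22.4]
finger_gap: 0.134
```

Firm stop at 22 N. I check that the tongue is in the notch by easing off and nudging sideways.

Emit:
step_arm(increments=[-0.05,0,0,0,1,-0.05,0.02,0,0,1,-0.05,0.04,0,0,1,-0.05,0.05,0,0,1,-0.05,0.05,0,0,1])

```text
t: 24.88
tcp_pos: [0.4868, 0.0663, 0.0214]
tool_rot: [0.074, 0.701, -0.081, 0.704]
force: [2.3, -6.6, -0.9]
finger_gap: 0.137
```

Emit:
step_arm(increments=[0,-0.02,0,0,1,0,-0.05,0,0,1,0,-0.08,0,0,1,0,-0.1,0,0,1,0,-0.1,0,0,1])

```text
t: 25.5
tcp_pos: [0.4861, 0.0626, 0.0214]
tool_rot: [0.076, 0.701, -0.081, 0.704]
force: [4.0, 10.1, -0.9]
finger_gap: 0.134
```

```bash
python3 - <<'E'
from h import *
go(W(-116.7,5.0,-5.5),77.2);print(H(sense()["tcp_pos"]))
E
```

```text
t 25.5 tcp [0.4861 0.0626 0.0214] yaw 77.2 F [ 4.  10.1 -0.9] gap 0.134 -> units [ 0.05  0.03 -0.01] turn 0.01
[-115.9    3.1   -2.6]
```

Sideways play is only about ±1.7 mm, with 7–10 N of resistance on both sides, so the tongue is in the notch. I recentre, press home, release and rise.

Emit:
step_arm(increments=[0,0.03,0,0,1,0.03,0.03,0,0,1,0.06,0.03,0,0,1,0.09,0.03,0,0,1,0.1,0.03,0,0,1])

```text
t: 26.12
tcp_pos: [0.4856, 0.0646, 0.0186]
tool_rot: [0.076, 0.701, -0.081, 0.705]
force: [-6.2, 3.3, 35.8]
finger_gap: 0.134
```

```bash
python3 lid.py | grep -v "^scene 303"
```

```text
[-116.9    4.9   -5.4] [-6.2  3.3 35.8] gap 0.134
side (289, 212, 21, 22) [[308, 212], [291, 216], [294, 223], [292, 230], [289, 231], [290, 233], [309, 229]]
side 300 [(144, 91, 54), (144, 90, 52), (144, 90, 53), (142, 88, 52), (144, 91, 54), (144, 91, 54), (123, 77, 46), (72, 44, 26), (64, 40, 23), (63, 39, 23), (64, 41, 24), (66, 63, 63), (66, 62, 63), (133, 84, 55), (143, 89, 53), (60, 37, 18), (64, 40, 24)]
side 310 [(144, 89, 53), (146, 91, 54), (146, 90, 54), (147, 92, 55), (146, 91, 54), (118, 74, 44), (67, 42, 26), (62, 38, 20), (64, 39, 24), (65, 41, 26), (66, 63, 63), (64, 62, 62), (136, 86, 54), (133, 83, 50), (64, 40, 23), (62, 38, 21), (63, 39, 21)]
side 320 [(28, 25, 21), (146, 91, 54), (143, 90, 54), (146, 92, 54), (117, 73, 44), (64, 39, 22), (66, 41, 24), (63, 39, 23), (65, 43, 30), (65, 61, 62), (65, 62, 62), (137, 87, 55), (134, 82, 49), (65, 40, 24), (64, 38, 23), (65, 39, 24), (169, 171, 176)]
scene (332, 215, 19, 27) [[332, 215], [333, 234], [345, 241], [349, 240], [350, 224]]
scene 306 [(67, 70, 70), (68, 71, 70), (68, 71, 70), (68, 69, 69), (75, 70, 65), (125, 85, 58), (143, 90, 54), (120, 76, 46), (82, 52, 30), (65, 42, 24), (62, 41, 24), (64, 42, 26), (65, 49, 39), (65, 60, 60), (72, 64, 62), (113, 80, 60), (136, 88, 53), (96, 61, 36), (65, 42, 26), (63, 40, 25), (64, 42, 27)]
scene 310 [(69, 71, 70), (67, 70, 70), (67, 70, 69), (66, 67, 67), (68, 53, 44), (112, 70, 42), (148, 93, 56), (147, 93, 55), (135, 85, 51), (98, 62, 37), (74, 47, 29), (63, 40, 24), (64, 41, 25), (65, 44, 30), (65, 54, 51), (66, 62, 62), (87, 70, 63), (132, 88, 57), (126, 80, 49), (76, 48, 28), (65, 41, 26)]
```

Emit:
step_arm(increments=[-0.02,0,0,0,0.6,-0.02,0,0,0,0.5,-0.02,0,0,0,0.4,-0.02,0,0,0,0.4,-0.1,0,0,0,0.4])

```text
t: 26.85
tcp_pos: [0.485, 0.0647, 0.0241]
tool_rot: [0.076, 0.702, -0.081, 0.704]
force: [0.7, 0.9, -0.2]
finger_gap: 0.601
```

Emit:
step_arm(increments=[-0.2,0,0,0,0.4,-0.8,0,0,0,0.4,-1.5,0,0,0,0.4,-2.2,0,-0.3,0,0.4,-2.9,0,-0.8,0,0.4])

```text
t: 27.48
tcp_pos: [0.438, 0.0764, 0.2001]
tool_rot: [0.076, 0.701, -0.081, 0.705]
force: [0.2, 0.8, 0.4]
finger_gap: 0.599
```

```bash
python3 lid.py | grep -v "^scene 303"; python3 - <<'E'
from h import *
np.set_printoptions(precision=1,suppress=True)
w=camera_model("wrist");i=snapshot("wrist");cv2.imwrite("pics/wend.png",i)
h=cv2.cvtColor(i,cv2.COLOR_BGR2HSV);k=cv2.inRange(h,(14,140,80),(34,255,255))
for q in cv2.findContours(k,0,2)[0]:
    if cv2.contourArea(q)>60: print("wrist yellow",cv2.boundingRect(q),cv2.boxPoints(cv2.minAreaRect(q)).tolist())
for t in(0,.065):
    print(t,[np.round(proj(w,W(-x*np.cos(t)+z*np.sin(t),y+5,x*np.sin(t)+z*np.cos(t))),1).tolist() for x,y,z in((117,-6,64),(117,6,64),(67,6,64),(117,-70,26),(117,70,26))])
a,b=cv2.imread("pics/side0.png"),snapshot("side");cv2.imwrite("pics/sideend.png",b)
# bystanders: difference of images in their boxes
for n,(x,y,ww,hh) in dict(jar=(240,148,38,55),blower=(450,274,55,60),brush=(385,165,25,22)).items():
    print(n,cv2.absdiff(a,b)[y:y+hh,x:x+ww].mean())
E
```

```text
[-165.9    5.8  176.1] [0.2 0.8 0.4] gap 0.599
side 300 [(137, 85, 50), (138, 86, 50), (138, 86, 50), (137, 85, 50), (137, 85, 50), (138, 86, 51), (103, 65, 39), (57, 35, 19), (59, 37, 23), (59, 35, 20), (60, 44, 33), (63, 59, 60), (60, 57, 58), (127, 80, 51), (136, 84, 49), (59, 35, 19), (60, 36, 21)]
side 310 [(137, 85, 49), (140, 88, 52), (138, 85, 48), (140, 87, 51), (141, 87, 52), (99, 62, 35), (66, 42, 24), (60, 37, 22), (60, 35, 20), (59, 43, 35), (63, 60, 61), (63, 60, 60), (129, 82, 51), (127, 77, 46), (62, 39, 24), (60, 38, 23), (61, 38, 22)]
side 320 [(69, 46, 30), (138, 86, 51), (136, 86, 50), (139, 86, 51), (95, 59, 36), (66, 39, 24), (61, 37, 22), (60, 37, 23), (59, 44, 35), (61, 58, 59), (63, 60, 60), (132, 83, 53), (128, 79, 48), (61, 36, 21), (61, 38, 23), (60, 36, 19), (162, 164, 168)]
scene (329, 214, 22, 28) [[331, 214], [329, 216], [330, 230], [344, 240], [349, 240], [349, 223]]
scene 306 [(65, 67, 67), (65, 68, 67), (66, 69, 68), (66, 69, 68), (80, 69, 63), (132, 87, 58), (136, 86, 51), (103, 65, 38), (69, 43, 24), (61, 38, 22), (61, 39, 23), (63, 42, 26), (63, 
[... 366 characters left out ...]
, 66, 59), (128, 86, 56), (121, 77, 45), (74, 47, 28), (62, 39, 24)]
wrist yellow (311, 258, 12, 59) [[311.0, 258.0], [322.0, 258.0], [322.0, 316.0], [311.0, 316.0]]
wrist yellow (285, 234, 63, 16) [[285.0, 234.0], [347.0, 234.0], [347.0, 249.0], [285.0, 249.0]]
wrist yellow (383, 0, 27, 38) [[382.11541748046875, 35.42307662963867], [389.9615478515625, -3.8076956272125244], [409.576904296875, 0.11538314819335938], [401.73077392578125, 39.34615707397461]]
0 [[308.3, 272.2], [321.2, 272.2], [320.9, 319.0], [247.7, 256.5], [382.6, 257.0]]
0.065 [[308.1, 280.0], [321.2, 280.1], [320.9, 325.3], [246.3, 261.1], [383.9, 261.6]]
jar 14.165231259968103
blower 4.362424242424242
brush 5.964848484848485
```

The lid edges match θ = 0 within a pixel, though releasing may have lifted it a few tenths of a millimetre. I press once more from above on the fin with shut fingers and then leave straight up.

```bash
python3 - <<'E'
from h import *
go(W(-104,5,50),77.2)
E
```

```text
t 27.675 tcp [0.438  0.0765 0.1992] yaw 77.3 F [ 0.1 -0.  -0.4] gap 0.6 -> units [ 2.09 -0.01  1.02] turn 0.02
```

Emit:
step_arm(increments=[0,0,0.5,0,1,0.4,0,1.02,0,1,1,-0.01,1.02,0,1,1.6,-0.01,1.02,0,1,1.8,-0.01,1.02,0,1])

```text
t: 28.3
tcp_pos: [0.4965, 0.0615, 0.0884]
tool_rot: [0.076, 0.703, -0.081, 0.703]
force: [-0.3, 0.9, 0.6]
finger_gap: -0.001
```

Emit:
step_arm(increments=[0.1,0,0,0,1,0.2,0,0,0,1,0.3,0,0,0,1,0.35,0,0,0,1,0.35,0,0,0,1])

```text
t: 28.92
tcp_pos: [0.4966, 0.0614, 0.0676]
tool_rot: [0.076, 0.702, -0.081, 0.703]
force: [0.6, 0.3, -0.3]
finger_gap: -0.001
```

Emit:
step_arm(increments=[0.03,0,0,0,1,0.06,0,0,0,1,0.09,0,0,0,1,0.1,0,0,0,1,0.1,0,0,0,1])

```text
t: 29.55
tcp_pos: [0.4966, 0.0614, 0.0615]
tool_rot: [0.076, 0.702, -0.081, 0.703]
force: [0.5, -0.1, 0.1]
finger_gap: -0.001
```

Emit:
step_arm(increments=[0.02,0,0,0,1,0.04,0,0,0,1,0.06,0,0,0,1,0.08,0,0,0,1,0.08,0,0,0,1])

```text
t: 30.18
tcp_pos: [0.4963, 0.0614, 0.057]
tool_rot: [0.076, 0.703, -0.081, 0.703]
force: [-1.0, -0.2, 5.0]
finger_gap: -0.002
```

Emit:
step_arm(increments=[0.01,0,0,0,1,0.02,0,0,0,1,0.03,0,0,0,1,0.04,0,0,0,1,0.04,0,0,0,1])

```text
t: 30.8
tcp_pos: [0.4958, 0.0616, 0.0559]
tool_rot: [0.076, 0.703, -0.081, 0.703]
force: [-3.2, 0.3, 13.7]
finger_gap: -0.001
```

Emit:
step_arm(increments=[0.01,0,0,0,1,0.01,0,0,0,1,0.02,0,0,0,1,0.02,0,0,0,1,0.02,0,0,0,1])

```text
t: 31.42
tcp_pos: [0.4958, 0.0616, 0.0559]
tool_rot: [0.076, 0.703, -0.081, 0.703]
force: [-3.2, 0.2, 13.3]
finger_gap: 0.0
```

Emit:
step_arm(increments=[0.03,0,0,0,1,0.06,0,0,0,1,0.06,0,0,0,1,0.08,0,0,0,1,0.08,0,0,0,1])

```text
t: 32.05
tcp_pos: [0.4959, 0.0617, 0.0555]
tool_rot: [0.076, 0.702, -0.081, 0.704]
force: [-8.8, 0.8, 39.6]
finger_gap: -0.002
```

```bash
python3 lid.py | grep -v "^scene 303"
```

```text
[-106.2    4.3   31.5] [-8.8  0.8 39.6] gap -0.002
side 300 [(142, 90, 52), (143, 89, 52), (142, 90, 52), (142, 88, 51), (142, 88, 52), (144, 90, 55), (108, 67, 39), (65, 40, 22), (60, 37, 23), (62, 38, 22), (64, 46, 35), (66, 63, 64), (64, 62, 63), (131, 83, 53), (141, 88, 54), (62, 37, 21), (63, 40, 24)]
side 310 [(144, 90, 54), (145, 91, 54), (144, 90, 53), (145, 90, 53), (145, 90, 54), (108, 67, 39), (63, 39, 24), (60, 37, 21), (62, 38, 23), (64, 47, 37), (63, 60, 60), (64, 61, 61), (135, 86, 55), (131, 81, 48), (63, 39, 23), (63, 39, 23), (62, 37, 22)]
side 320 [(67, 46, 32), (142, 89, 52), (141, 88, 51), (143, 88, 52), (99, 62, 38), (70, 42, 24), (63, 38, 23), (63, 40, 25), (64, 47, 37), (63, 60, 60), (64, 61, 62), (137, 86, 54), (133, 83, 49), (63, 39, 22), (63, 39, 22), (64, 40, 25), (169, 171, 175)]
scene (330, 219, 22, 23) [[330, 219], [331, 232], [341, 239], [349, 240], [351, 225], [340, 219], [335, 221]]
scene 306 [(67, 69, 69), (67, 70, 70), (67, 69, 69), (67, 69, 69), (75, 69, 66), (125, 85, 58), (141, 90, 54), (111, 70, 41), (80, 51, 30), (65, 42, 25), (63, 40, 24), (65, 42, 27), (64, 50, 44), (66, 62, 62), (72, 65, 63), (111, 78, 59), (135, 87, 53), (95, 60, 35), (64, 41, 24), (61, 37, 22), (64, 40, 26)]
scene 310 [(68, 71, 70), (68, 70, 70), (67, 70, 70), (69, 70, 68), (95, 74, 59), (137, 88, 53), (149, 94, 55), (146, 93, 56), (130, 82, 49), (90, 57, 35), (69, 44, 27), (62, 39, 23), (62, 41, 26), (63, 45, 32), (64, 57, 55), (66, 63, 64), (86, 69, 61), (131, 87, 57), (125, 81, 48), (76, 49, 29), (63, 40, 22)]
```

Emit:
step_arm(increments=[-0.2,0,0,0,1,-0.6,0,0,0,1,-1.2,0,0,0,1,-1.8,0,0,0,1,-2.4,0,-0.3,0,1])

```text
t: 32.78
tcp_pos: [0.4793, 0.0664, 0.2006]
tool_rot: [0.076, 0.701, -0.081, 0.705]
force: [-0.6, 0.3, -0.4]
finger_gap: -0.003
```

Emit:
step_arm(increments=[0,0,0,0,1,0,0,0,0,1,0,0,0,0,1,0,0,0,0,1,0,0,0,0,1])

```text
t: 33.4
tcp_pos: [0.4791, 0.0663, 0.1998]
tool_rot: [0.076, 0.701, -0.081, 0.704]
force: [-0.3, -0.3, 0.3]
finger_gap: 0.001
```

```bash
python3 lid.py | grep -v "^scene 303"|cut -c1-400; python3 - <<'E'
from h import *
b=snapshot("side");a=cv2.imread("pics/side0.png");c=snapshot("scene");d=cv2.imread("pics/scene0.png")
def blobs(i,lo,hi,box,mn):
    x,y,w,h=box;k=cv2.inRange(cv2.cvtColor(i[y:y+h,x:x+w],cv2.COLOR_BGR2HSV),lo,hi)
    return [(q[0]+x,q[1]+y,q[2],q[3]) for q in map(cv2.boundingRect,[z for z in cv2.findContours(k,0,2)[0] if cv2.contourArea(z)>mn])]
for n,lo,hi,bx in(("jar",(0,100,20),(14,255,255),(230,140,60,70)),("blower",(0,0,0),(180,255,40),(440,265,70,80)),("brush",(8,60,90),(22,255,255),(380,160,35,32))):
    print(n,blobs(a,lo,hi,bx,60),blobs(b,lo,hi,bx,60))
print("brush scene",blobs(d,(8,60,90),(22,255,255),(440,260,70,45),60),blobs(c,(8,60,90),(22,255,255),(440,260,70,45),60))
print("blower scene",blobs(d,(0,0,0),(180,255,40),(300,325,80,95),60),blobs(c,(0,0,0),(180,255,40),(300,325,80,95),60))
E
```

```text
[-123.5    5.1  175.8] [-0.3 -0.3  0.3] gap 0.001
side 300 [(137, 86, 50), (138, 86, 49), (137, 86, 49), (137, 84, 50), (138, 85, 49), (139, 87, 51), (97, 60, 36), (65, 39, 24), (60, 36, 23), (59, 36, 19), (60, 44, 33), (63, 59, 60), (62, 59, 60), (128, 81, 53), (136, 85, 50), (60, 37, 23), (60, 35, 20)]
side 310 [(141, 88, 53), (138, 85, 49), (139, 87, 50), (140, 87, 50), (140, 86, 50), (95, 60, 36), (67, 40, 26), (58, 37, 22), (60, 35, 21), (59, 44, 35), (60, 57, 58), (62, 58, 59), (131, 84, 54), (128, 80, 47), (62, 38, 24), (59, 36, 21), (60, 35, 19)]
side 320 [(70, 47, 31), (136, 85, 49), (138, 88, 52), (138, 86, 51), (91, 56, 33), (69, 43, 26), (60, 36, 22), (61, 38, 23), (59, 43, 34), (63, 60, 60), (61, 58, 59), (131, 82, 51), (128, 79, 47), (61, 38, 22), (60, 37, 22), (61, 37, 23), (163, 166, 169)]
scene (330, 215, 21, 27) [[330, 216], [330, 231], [346, 241], [349, 240], [350, 224], [339, 217]]
scene 306 [(157, 164, 163), (142, 149, 148), (94, 98, 98), (68, 70, 70), (85, 72, 65), (135, 89, 58), (136, 86, 50), (99, 62, 37), (75, 47, 28), (61, 39, 23), (62, 40, 25), (62, 39, 23), (63, 50, 43), (65, 61, 60), (70, 63, 61), (109, 77, 58), (131, 85, 51), (93, 58, 34), (61, 38, 22), (60, 38, 23), (62, 41, 25)]
scene 310 [(160, 167, 166), (158, 165, 164), (133, 139, 138), (90, 83, 79), (131, 86, 55), (145, 93, 56), (144, 92, 54), (141, 89, 53), (123, 79, 47), (81, 52, 30), (65, 40, 25), (60, 37, 22), (59, 37, 22), (61, 42, 30), (62, 55, 52), (64, 61, 61), (84, 69, 61), (127, 84, 55), (121, 77, 45), (75, 48, 29), (62, 39, 23)]
jar [(243, 166, 31, 33)] [(243, 166, 31, 33)]
blower [(455, 278, 40, 51)] [(455, 279, 40, 50)]
brush [(380, 169, 25, 18)] [(380, 169, 25, 19)]
brush scene [(451, 272, 47, 24)] [(450, 272, 48, 24)]
blower scene [(317, 339, 39, 68)] [(317, 339, 39, 68)]
```

```bash
python3 -c "from station import sign_off;print(sign_off())"
```

```text
the job is handed in; nothing more can be done
None
```

The job is done and handed in at about 33.5 s. The slab is in the nest shell up, the flask is shut with its tongue in the notch, and the arm is clear. `sign_off` gave no verdict.

**What I did**
- I laid the small slab in the nest and let go. Its top corners matched the predicted seated position (top at z = 38 mm) within a few pixels in two views.
- I gripped the handle fin, swung the upper half over and slid it along the hinge from about −11 mm to +5 mm. The pictures had put the notch at about +5.8 mm.
- It went down against only about 5–6 N of hinge friction, with no stop at 0.065. Nudging sideways showed about ±1.7 mm of play with 7–10 N of resistance each way, so the tongue is in the notch.
- I pressed it home at 36 N through the handle, let go, then pressed once more on top of the fin and withdrew.

**Last checks**
- The upper half's edges lie at the shut position, good to about a pixel (0.02 rad), and stayed there after release.
- Jar, blower and brush are where they started, within a pixel.

**What went wrong or disagreed**
- The first grasp closed on nothing. The fingertips stand about 27 mm above the reported TCP, so I worked with that offset afterwards.
- The final press reached 39.6 N at the wrist. It went through the fingers onto the handle, with the tongue already in the notch.
- After the first press the lid edge looked about 0.3 px higher, and the second press did not clearly change that. I put it down to picture brightness, but a gap of a few tenths of a millimetre cannot be ruled out.
- I reached the limit of 12 viewed pictures before shutting the flask. All checks after that used colour masks and pixel numbers only.

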